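# Book in and load the disc printer's ink tanks

### The arm

A 6-joint arm with a two-finger parallel gripper is mounted at the origin on the work surface. World frame = base frame: x ahead of the robot, y to its left, z up, the work surface at z = 0. Lengths are in m, angles in rad, forces in N, time in s.
With the tool pointing down it reaches from about 0.35 to 0.85 m from the base axis. Payload 8.1 kg.
Tool frame: the origin (TCP) lies at the centre of the arm's flange, where the gripper is bolted on; the fingertips stand 186 mm ahead of it and the grasp point (between the pads) lies 167 mm ahead of it; z points along the fingers, y is the line along which they close (so a half turn about z gives the same grasp; the last joint's range is limited). The gripper opens to 93 mm and grips with 3 to 60 N. Pads are 15 mm wide; open, the fingers measure 128 mm over their backs; the gripper's body (75 mm by 188 mm) begins 65 mm behind the grasp point.
Start: joints at [1.04, 0.13, 1.488, -0, 1.523, -0.085], TCP at [0.259, 0.541, 0.405] pointing down, gripper open.
Joint ranges: [-2.96, 2.96], [-0.89, 2.26], [0.02, 2.5], [-1.34, 4.48], [0, 2.73], [-2.66, 2.66]. Speed limits (rad/s): [2.39, 2.39, 2.79, 3.14, 3.14, 3.14].

### API

Orientations are given as a rotation vector (axis times angle).
In Python, from plant import read_state, read_camera, camera_params, robot gives the robot as it stands.
- The arm moves only by the tool carry_out, never from a script. Its argument "targets" is a list of rows, each an object of numbers: "hand": the opening in per cent of the stroke, from 0 (shut) to 100 (fully open); "x", "y", "z": the shift along the tool's x, y, z in m; "ax", "ay", "az": the turn, a rotation vector about the tool's x, y, z in rad. In form: [{"hand": .., "x": .., "y": .., "z": .., "ax": .., "ay": .., "az": ..}, ...]. A call has 1 to 8 rows; each row is the pose to reach, as a shift and turn from the pose commanded when the call began, along the tool's axes at that moment; what a row does not reach only later rows make up. A row lasts 1/8 s, in which the tool goes at most 62.5 mm and 10.7 degrees, less where a joint would pass 70% of its speed; a pose out of reach is approached as far as the arm can. A call with a gripper value outside its range is refused whole. The fingers move at their own pace and stop on an object; "newtons" is the grip in N (left out, the last holds). Time passes only in rows, so rows that repeat a pose let the fingers close. It gives the time, the measured TCP pose, the force, the opening and the grip force at its end, in the units of the state.
- read_state(): the state, without advancing time (a new reading comes with each control period).
- read_camera(name): name is "scene" or "top" or "wrist"; returns (picture, depth): 420x560x3 uint8, blue, green, red; 420x560 float32, m along the optical axis (not along the pixel's ray), 0 where there is no reading.
- camera_params(name): a dict with "fx", "fy", "cx", "cy" (pixels), "position" and "rotation" of the camera in the world. Camera axes: x right, y up, looking along -z (the intrinsics and any distortion apply to the point x, -y, -z); pixel columns grow to the right and rows downward; lengths in m; the calibration is good to about 2 mm. The wrist camera is an equidistant fisheye: a pixel r from the principal point sees the ray r / f radians off the axis. A picture is of the moment at which its call begins: read the wrist's pose just before it. camera_params takes no time and is no camera call; for the wrist camera it gives the pose at the moment of the call.
- robot.close_job(): hands the job in; it is judged then, once.
The state is a dict: "t": time; "q": joint angles; "dq": joint speeds; "joint_torque": joint torques, N m; "tool_pos": TCP position; "orientation": TCP orientation; "force": force on the tool from outside, world axes, zero at the start; "wrist_torque": the same for the moment, N m; "opening": finger opening in m; "gripper_force": force on a finger pad.
Only numpy, scipy, OpenCV 4.12 (cv2) and the standard library are available. Lean on these libraries where they do the work, as an engineer would, in place of code of your own. Each camera call takes 0.05 s, during which the arm holds its last target. There are 200 camera calls.

### The job

Book in the new ink tanks on the desk, largest first and smallest last: take the hand scanner from its cup and hold its window about 6 cm from each tank's sloped barcode label, square-on to the label, centred and steady for a good second, then stand the scanner back in its cup. Slide the printer's cover open, lay every tank flat in a lane of the printer's ink bay, slide the cover fully shut again, push its winged stud in and turn it clockwise until it locks. Leave the pottery figures and the mouse where they are.

Things in the scene. Friction and masses are not known exactly. Their poses are not given: they have to be found in the camera images.
- tank_large: Loose grey ink tank lying flat, 120 long (its x), 40 wide, 30 high; the 40 mm at its -x end slope down to 14 mm high and carry the label. 0.1 to 0.35 kg. Origin: centre of its underside. May be absent (None).
- tank_large_fin (a point): Centre of the top of the 120 mm tank's black cross fin, 58 mm above the underside at tank x=+8, axes as the tank's. The fin is 14 thick (x), 34 wide (y), 28 high: grip it across the 14 mm, closing along the tank's x, fingertips above the 30 mm body.
- tank_large_label (a point): Centre of the white 36 x 34 mm barcode label on the 120 mm tank's slope, 20 mm from its -x end, 22 mm above the underside. z is the label's outward normal: 22 degrees from vertical, leaning to the tank's -x; y is the tank's y.
- tank_medium: Loose grey ink tank lying flat, 100 long (its x), 40 wide, 30 high; the 40 mm at its -x end slope down to 14 mm high and carry the label. 0.1 to 0.35 kg. Origin: centre of its underside. May be absent (None).
- tank_medium_fin (a point): Centre of the top of the 100 mm tank's black cross fin, 58 mm above the underside at tank x=+8, axes as the tank's. The fin is 14 thick (x), 34 wide (y), 28 high: grip it across the 14 mm, closing along the tank's x, fingertips above the 30 mm body.
- tank_medium_label (a point): Centre of the white 36 x 34 mm barcode label on the 100 mm tank's slope, 20 mm from its -x end, 22 mm above the underside. z is the label's outward normal: 22 degrees from vertical, leaning to the tank's -x; y is the tank's y.
- tank_small: Loose grey ink tank lying flat, 80 long (its x), 40 wide, 30 high; the 40 mm at its -x end slope down to 14 mm high and carry the label. 0.1 to 0.35 kg. Origin: centre of its underside. May be absent (None).
- tank_small_fin (a point): Centre of the top of the 80 mm tank's black cross fin, 58 mm above the underside at tank x=+8, axes as the tank's. The fin is 14 thick (x), 34 wide (y), 28 high: grip it across the 14 mm, closing along the tank's x, fingertips above the 30 mm body.
- tank_small_label (a point): Centre of the white 36 x 34 mm barcode label on the 80 mm tank's slope, 20 mm from its -x end, 22 mm above the underside. z is the label's outward normal: 22 degrees from vertical, leaning to the tank's -x; y is the tank's y.
- scanner: Loose hand scanner, 165 tall, 0.16 kg, standing window-down in its cup. Origin: centre of the reading window at its lower end; z runs up the handle, it reads along -z. Black head 36 (x) x 44 (y) x 45 high. No trigger: it reads by itself when the window is 40 to 85 mm off a label, within 16 mm of its centre sideways, square-on within 16 degrees (any roll), held steady for a second.
- scanner_handle (a point): On the scanner's axis, 125 mm above its window: middle of the grip. The grey handle is square, 28 x 28, from 45 to 165 mm above the window; axes as the scanner's.
- holder: Fixed desk cup for the scanner. Origin: centre of its underside; z up. Inside 48 (x) x 56 (y) mm, floor 11 mm and rim 51 mm above the desk; the scanner's head stands in it with 6 mm to spare each side, its y along the cup's y (either way round).
- printer: Fixed disc-label printer, 425 wide, with an open ink bay. Origin: desk level below the bay's centre; x away from the robot along the lanes, y along the cover's travel. Bay inside: x -66 to 66, y -79 to 79 mm, floor 14 and walls up to 78 mm above the desk; the casing behind (x over 86) is 100 high.
- bay_mid (a point): Centre of the bay's floor, axes as the printer's. Two ribs 4 thick and 18 high at y -27 and +27 mm make three lanes 50 wide, centred at y -54, 0, +54: one tank per lane, any lane, lying along x either way round.
- cover (a joint): Sliding bay cover, m: 0 shut (end stop), 0.225 fully open (bay clear from 0.206); starts part open, unlocked; grows along the printer's +y. Its top is 89.5 mm above the desk. About 2 N of friction, stays where left; it can be drawn along by the stud's wing.
- cover_edge (a point): Middle of the cover's leading (-y) edge on its top face.
- stud_grip (a point): Top centre of the locking stud's wing, on its axis, carried by the cover (printer x 0, y -100 mm + the cover's value), 133.5 mm above the desk at rest. x runs along the wing: the printer's x when unlocked. Wing 52 long, 12 thick, 26 high, on a flange 54 across that fingertips may push down on; both move down as it is pushed.
- stud_push (a joint): How far the stud is pushed in (down), m: 0 out, 0.012 fully in. Sprung (3.5 N at first, 12 N fully in). It can be pushed in only with the cover shut (within about 3 mm); its foot then holds the cover.
- stud_turn (a joint): Turn of the stud, rad, clockwise seen from above: 0 unlocked, 1.35 end stop. It turns past 0.2 only while pushed in by 10 mm or more; let go past 1.1 it springs back up to about 0.005 m of push and is locked.
- figure_a: Loose small white pottery figure, 72 tall, 44 across, on the wooden tray: leave alone. Origin: centre of its underside.
- figure_b: A second such figure: leave alone.
- mouse: Loose computer mouse, 95 x 56 x 30 mm, on the desk: leave alone. Origin: centre of its underside.
Not all that is in view belongs to the job. What is shaped like the scanner but green is not meant.

How it is judged:
By the outcome, as a careful person would: the job done as asked, in the order asked, and still so for the second after the job is handed in, with the robot touching nothing.
Of tank_large, tank_medium, tank_small only 2 to 3 are there at a start; the rules pass over those that are not, and their reading is None.
At some moment in a run one of tank_large, tank_medium, tank_small may be knocked a few centimetres aside while the robot is not near it.
It also fails if it takes over 210 s, if anything falls off the work surface, if the arm or the gripper's body presses on something with over 40 N, if the wrist force passes 120 N, or if a joint passes its speed limit or range.

## Working session

There is one attempt and no reset: what is moved stays moved. The work goes in short steps, Python scripts to look and compute and a tool call to move; the robot and the scene stay as the last step left them, time stands still between calls to the robot, and variables do not carry over. Pictures are saved under pics/ and viewed, at most 14 in all, crops included, and the job is handed in when it is done.

Besides the shell and the picture viewer there is one more tool, called after ">>>" as name(argument=value, ...), one argument or row to a line, values as JSON. carry_out: Moves the arm, as the interface text tells. Its arguments: {"type":"object","properties":{"targets":{"type":"array","items":{"type":"object","properties":{"hand":{"type":"number"},"x":{"type":"number"},"y":{"type":"number"},"z":{"type":"number"},"ax":{"type":"number"},"ay":{"type":"number"},"az":{"type":"number"}}}},"newtons":{"type":"number"}},"required":["targets"]}

```bash
ls; mkdir -p pics; cat > h.py <<'E'
import numpy as np, cv2
from scipy.spatial.transform import Rotation as R
from plant import read_state, read_camera, camera_params, robot
E
python3 - <<'E'
from h import *
for n in ("scene","top"):
    p,d=read_camera(n); cv2.imwrite(f"pics/{n}0.png",p); np.save(f"{n}0.npy",d)
    print(n,camera_params(n), d.min(),d.max())
print(camera_params("wrist")); print(read_state())
E
```

```text
pics
scene {'fx': 537.611893167546, 'fy': 537.611893167546, 'cx': 279.2189897464668, 'cy': 212.74526845635063, 'position': array([1.21240608, 0.41978501, 1.1865665 ]), 'rotation': array([0.3496435 , 0.70269199, 2.10809963])} 0.0 3.2383287
top {'fx': 487.23567310379923, 'fy': 487.23567310379923, 'cx': 284.5255461447535, 'cy': 211.20652899298037, 'position': array([ 0.35556453, -0.06794069,  1.35050679]), 'rotation': array([ 0.14651168, -0.14651304, -1.55993474])} 0.0 2.351614
{'fx': 325.19226210127806, 'fy': 325.19226210127806, 'cx': 281.5812107393133, 'cy': 208.75632097972255, 'position': array([0.19992798, 0.56870177, 0.38424652]), 'rotation': array([-0.2165865 , -0.13509991,  1.11900353])}
{'t': 0.1, 'q': array([ 1.03963967e+00,  1.31061240e-01,  1.48919745e+00, -2.28125708e-05,
        1.52303382e+00, -8.54016546e-02]), 'dq': array([-5.03536696e-05, -3.02045243e-03, -3.57306115e-03,  3.51504927e-05,
       -1.23786530e-03,  5.35480828e-04]), 'joint_torque': array([ 5.49087617e-04, -5.61333990e+01, -4.93098092e+01,  7.68760568e-02,
        2.90470873e-02, -5.23310018e-05]), 'tool_pos': array([0.25855514, 0.54118607, 0.40379181]), 'orientation': array([-6.94296647e-01, -3.06340432e+00,  2.55471049e-03]), 'force': array([ 0.00611271, -0.24505292, -0.38828117]), 'wrist_torque': array([-0.00020513, -0.03935676,  0.03552487]), 'gripper_force': 0.0, 'opening': 0.09303510072265106}
```

View pics/top0.png

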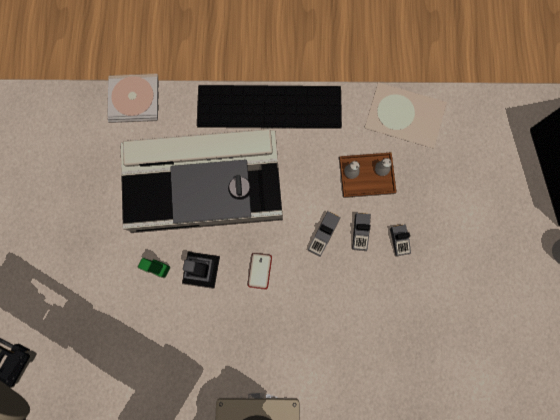

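View pics/scene0.png

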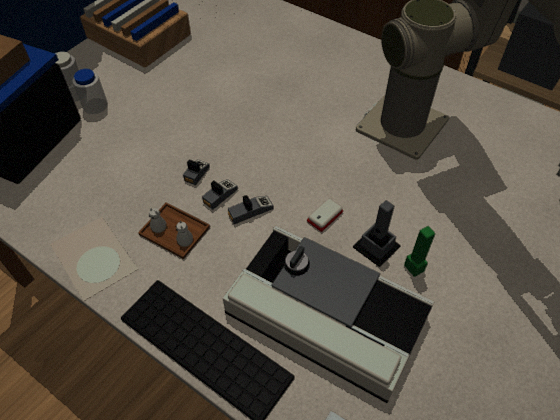

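The top view shows three tanks, at (324,233), (362,231) and (401,240). The black/grey scanner is in its cup at (200,270), and the green look-alike at (153,267) isn't the one meant. The printer cover is part open, with the stud at (239,187). The figures are on the tray at (352,170) and (383,167). Next I'll measure with depth from both views.

```bash
cat >> h.py <<'E'
def cloud(n,d,cp=None):
    c=cp or camera_params(n); v,u=np.mgrid[:d.shape[0],:d.shape[1]]
    x=(u-c['cx'])/c['fx']; y=(v-c['cy'])/c['fy']
    P=np.stack([x*d,-y*d,-d],-1)
    W=P@R.from_rotvec(c['rotation']).as_matrix().T+c['position']; W[d==0]=np.nan
    return W
def proj(n,p,c=None):
    c=c or camera_params(n); q=R.from_rotvec(c['rotation']).as_matrix().T@(np.asarray(p)-c['position'])
    return c['cx']+c['fx']*q[0]/-q[2], c['cy']-c['fy']*q[1]/-q[2]
E
python3 - <<'E'
from h import *
for n in ("top","scene"):
    d=np.load(f"{n}0.npy"); W=cloud(n,d); z=W[...,2]
    ok=(W[...,0]>0.25)&(W[...,0]<0.85)&(W[...,1]>-0.5)&(W[...,1]<0.4)
    flat=ok&(abs(z)<.006); print(n,'desk z',np.nanmedian(z[flat]))
    m=(ok&(z>.009)).astype(np.uint8)
    k,l,s,c=cv2.connectedComponentsWithStats(m)
    for i in range(1,k):
        if s[i,4]<40: continue
        q=W[l==i]; print(s[i],q.min(0).round(3),q.max(0).round(3))
        for h in (.05,.12):
            t=q[q[:,2]>h]
            if len(t)>5: print('   >',h,len(t),t.mean(0).round(3))
img=cv2.imread("pics/top0.png")
a=cv2.resize(img[200:295,130:430],None,fx=2.6,fy=2.6,interpolation=cv2.INTER_CUBIC)
cv2.imwrite("pics/c1.png",a)
E
```

```text
top desk z -0.0005904010099966328
[  121   129   162   104 14346] [ 0.547 -0.061  0.009] [0.824 0.381 0.139]
   > 0.05 13312 [0.681 0.167 0.087]
   > 0.12 96 [0.655 0.052 0.132]
[340 153  57  44 805] [ 0.651 -0.381  0.009] [ 0.78  -0.224  0.084]
   > 0.05 185 [ 0.726 -0.297  0.072]
[308 212  32  45 643] [ 0.484 -0.217  0.01 ] [ 0.605 -0.133  0.067]
   > 0.05 70 [ 0.552 -0.179  0.057]
[353 213  18  38 565] [ 0.501 -0.304  0.009] [ 0.604 -0.256  0.063]
   > 0.05 68 [ 0.559 -0.279  0.056]
[390 225  21  31 472] [ 0.487 -0.413  0.009] [ 0.571 -0.361  0.062]
   > 0.05 70 [ 0.536 -0.385  0.057]
[248 253  24  36 672] [ 0.396 -0.031  0.009] [0.491 0.031 0.035]
[183 256  33  28 618] [0.408 0.123 0.009] [0.478 0.198 0.18 ]
   > 0.05 391 [0.441 0.157 0.111]
   > 0.12 180 [0.442 0.159 0.167]
[138 258  32  20 390] [0.422 0.246 0.01 ] [0.468 0.288 0.169]
   > 0.05 271 [0.444 0.267 0.134]
   > 0.12 184 [0.445 0.269 0.157]
scene desk z 0.0006148054078662923
[183 159  27  25 399] [ 0.484 -0.411  0.009] [ 0.571 -0.357  0.064]
   > 0.05 65 [ 0.536 -0.381  0.057]
[202 179  36  29 549] [ 0.499 -0.3    0.009] [ 0.604 -0.25   0.064]
   > 0.05 66 [ 0.56  -0.275  0.057]
[228 195  46  29 709] [ 0.483 -0.216  0.009] [ 0.608 -0.127  0.062]
   > 0.05 63 [ 0.553 -0.175  0.058]
[307 198  36  33 629] [ 0.391 -0.028  0.009] [0.489 0.036 0.037]
[ 357  200   41   60 1167] [0.406 0.121 0.009] [0.482 0.207 0.181]
   > 0.05 731 [0.449 0.168 0.108]
   > 0.12 308 [0.448 0.167 0.157]
[ 138  202   72   55 1048] [ 0.65  -0.377  0.009] [ 0.783 -0.218  0.087]
   > 0.05 228 [ 0.73  -0.293  0.07 ]
[  223   226   211   176 19609] [ 0.525 -0.058  0.009] [0.825 0.387 0.138]
   > 0.05 17996 [0.698 0.183 0.088]
   > 0.12 131 [0.657 0.057 0.131]
[405 226  31  50 787] [0.429 0.25  0.009] [0.471 0.302 0.17 ]
   > 0.05 531 [0.452 0.277 0.122]
   > 0.12 287 [0.45  0.277 0.151]
```

View pics/c1.png

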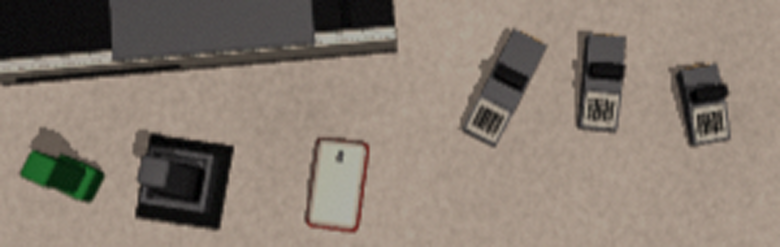

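The crop confirms it: the black/grey scanner stands in the cup, the green one lies to its left, and all three tanks have their labels towards the robot. Now I'll get the poses.

```bash
cat > meas.py <<'E'
from h import *
def rect(p):
    (c,s,a)=cv2.minAreaRect(p[:,:2].astype(np.float32)*1000); 
    if s[0]<s[1]: s=s[::-1]; a+=90
    return np.round(c,1),np.round(s,1),round(((a+90)%180)-90,1)
E
python3 - <<'E'
from meas import *
boxes={'L':(.47,.62,-.225,-.115),'M':(.48,.62,-.315,-.24),'S':(.47,.59,-.42,-.345)}
for n in ("top","scene"):
    W=cloud(n,np.load(f"{n}0.npy")).reshape(-1,3); W=W[~np.isnan(W[:,0])]
    def sel(b,z0,z1): return W[(W[:,0]>b[0])&(W[:,0]<b[1])&(W[:,1]>b[2])&(W[:,1]<b[3])&(W[:,2]>z0)&(W[:,2]<z1)]
    print(n)
    for k,b in boxes.items():
        f=sel(b,.05,.07); print(k,'body',*rect(sel(b,.009,.07)),'fin',*rect(f),np.median(f[:,2]).round(4))
    b=(.38,.5,.1,.21); t=sel(b,.172,.19); print('scan top',*rect(t),np.median(t[:,2]))
    t=sel(b,.046,.056);print('cup rim',*rect(t))
    t=sel(b,.003,.015);print('cup base',*rect(t))
    b=(.5,.85,-.07,.39); t=sel(b,.086,.093);print('cover',*rect(t),np.median(t[:,2]))
    t=sel(b,.12,.14); print('stud',*rect(t),np.median(t[:,2]))
    t=sel(b,.07,.082); print('walls',*rect(t))
    t=sel(b,.095,.11); print('casing',*rect(t),np.median(t[:,2]))
    t=sel(b,.003,.022); print('floor',*rect(t),np.median(t[:,2]),len(t))
E
```

```text
top
L body [ 546.3 -176.1] [122.4  39.4] -26.9 fin [ 552.6 -179. ] [33.6 15.1] 62.5 0.0569
M body [ 552.8 -278.9] [103.   41.3] -5.4 fin [ 559.3 -278.9] [32.  13.8] 83.8 0.0564
S body [ 529.6 -386.8] [81.6 42.4] 11.2 fin [ 535.9 -385. ] [35. 14.] -78.7 0.0569
scan top [442.7 162. ] [27.6 27.1] -10.4 0.17554874584684255
cup rim [445.  162.4] [66.1 58.1] 82.0
cup base [440.8 155.6] [118.6 107.2] -0.9
cover [684.9 160.1] [396.7 237.9] -84.9 0.08937839019873128
stud [655.1  52.8] [52.7 12. ] 5.9 0.13218758388346408
walls [684.3 161.8] [426.9 240. ] -84.4
casing [684.6 161.3] [398.4 234.9] -84.7 0.10002856397001691
floor [675.  160.4] [458.7 349.5] 90.0 0.009084132098422737 1426
scene
L body [ 544.4 -172.6] [122.8  45.3] -26.9 fin [ 552.  -175.7] [35.2 15.4] 55.5 0.0583
M body [ 552.  -275.2] [104.3  45.6] -2.9 fin [ 558.6 -276. ] [36.2 15.9] 84.5 0.0571
S body [ 527.8 -377.3] [87.7 54.3] 9.8 fin [ 535.  -382.8] [37.1 18.7] -86.9 0.0569
scan top [441.9 165.4] [28.6 28.3] 81.3 0.17667949804993333
cup rim [442.9 165. ] [67.4 63.5] 82.4
cup base [439.9 155.1] [118.5 110.1] 0.6
cover [683.  164.7] [393.1 238.4] -84.7 0.08997602086246403
stud [655.9  56.1] [51.6 13.1] 4.5 0.1324111171396134
walls [683.8 163.8] [425.6 242.9] -84.4
casing [686.1 164.5] [399.2 231.2] -84.6 0.10035037126720925
floor [675. 160.] [460.  349.8] -90.0 0.005340354556803151 1631
```

```bash
cat > plan.py <<'E'
from h import *
import json,sys,os
# pose: tool z direction, tool y yaw (deg) projected
def pose(x,y,z,yaw,n=(0,0,1)):
    zt=-np.asarray(n,float); zt/=np.linalg.norm(zt)
    yt=np.array([np.cos(np.radians(yaw)),np.sin(np.radians(yaw)),0]); yt-=zt*(yt@zt); yt/=np.linalg.norm(yt)
    return np.array([x,y,z]),R.from_matrix(np.stack([np.cross(yt,zt),yt,zt],1))
def cur():
    s=read_state(); return np.array(s['tool_pos']),R.from_rotvec(s['orientation'])
def plan(calls,start=None):
    """calls: list of lists of poses; prints rows relative to each call's start"""
    p0,r0=start or cur()
    for c in calls:
        for (p,r) in c:
            t=r0.inv().apply(p-p0).round(3); a=(r0.inv()*r).as_rotvec().round(3)
            print(dict(zip(("x","y","z","ax","ay","az"),[float(v) for v in (*t,*a)])), 'rows>=',int(np.ceil(max(np.linalg.norm(t)/.0625,np.degrees(np.linalg.norm(a))/10.7))))
            e=(p0+r0.apply(t),r0*R.from_rotvec(a))
        print('--'); p0,r0=e
    np.save('cmd.npy',np.r_[p0,r0.as_rotvec()])
def last():
    c=np.load('cmd.npy'); return c[:3],R.from_rotvec(c[3:])
E
python3 - <<'E'
from plan import *
plan([[pose(.4425,.1635,.405,-9)],[pose(.4425,.1635,.303,-9)],[pose(.4425,.1635,.405,-9)]])
E
```

```text
{'x': -0.329, 'y': -0.261, 'z': -0.001, 'ax': -0.002, 'ay': 0.001, 'az': 1.282} rows>= 7
--
{'x': -0.0, 'y': -0.0, 'z': 0.102, 'ax': 0.0, 'ay': -0.0, 'az': 0.0} rows>= 2
--
{'x': -0.0, 'y': -0.0, 'z': -0.102, 'ax': 0.0, 'ay': -0.0, 'az': 0.0} rows>= 2
--
```

>>> carry_out(
  targets=[
    {"hand": 65,"x": -0.329,"y": -0.261,"z": 0,"az": 1.282},
    {"hand": 65,"x": -0.329,"y": -0.261,"z": 0,"az": 1.282},
    {"hand": 65,"x": -0.329,"y": -0.261,"z": 0,"az": 1.282},
    {"hand": 65,"x": -0.329,"y": -0.261,"z": 0,"az": 1.282},
    {"hand": 65,"x": -0.329,"y": -0.261,"z": 0,"az": 1.282},
    {"hand": 65,"x": -0.329,"y": -0.261,"z": 0,"az": 1.282},
    {"hand": 65,"x": -0.329,"y": -0.261,"z": 0,"az": 1.282},
    {"hand": 65,"x": -0.329,"y": -0.261,"z": 0,"az": 1.282},
  ],
)

```text
schema error: expected keys hand, x, y, z, ax, ay, az
```

>>> carry_out(
  targets=[
    {"hand": 65},
    {"hand": 65},
    {"hand": 65},
  ],
)

```text
schema error: expected keys hand, x, y, z, ax, ay, az
```

```bash
python3 - <<'E'
from plan import *
p,r=cur(); print(p,r.as_matrix().round(3))
c=camera_params("wrist"); im,d=read_camera("wrist"); cv2.imwrite("pics/w1.png",im)
E
```

```text
[0.25855514 0.54118607 0.40379181] [[-0.902  0.431 -0.001]
 [ 0.431  0.902 -0.001]
 [ 0.    -0.002 -1.   ]]
```

View pics/w1.png

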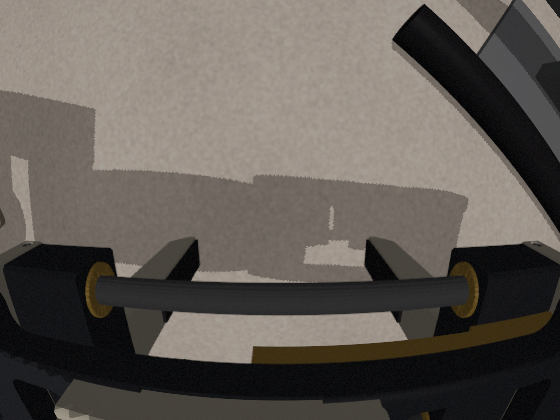

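That call was refused because every row needs all its keys, so the arm hasn't moved. The wrist picture shows only the fingers at (185,260) and (380,260) and the bare desk.

>>> carry_out(
  targets=[
    {"hand": 65,"x": -0.329,"y": -0.261,"z": 0,"ax": 0,"ay": 0,"az": 1.282},
    {"hand": 65,"x": -0.329,"y": -0.261,"z": 0,"ax": 0,"ay": 0,"az": 1.282},
    {"hand": 65,"x": -0.329,"y": -0.261,"z": 0,"ax": 0,"ay": 0,"az": 1.282},
    {"hand": 65,"x": -0.329,"y": -0.261,"z": 0,"ax": 0,"ay": 0,"az": 1.282},
    {"hand": 65,"x": -0.329,"y": -0.261,"z": 0,"ax": 0,"ay": 0,"az": 1.282},
    {"hand": 65,"x": -0.329,"y": -0.261,"z": 0,"ax": 0,"ay": 0,"az": 1.282},
    {"hand": 65,"x": -0.329,"y": -0.261,"z": 0,"ax": 0,"ay": 0,"az": 1.282},
    {"hand": 65,"x": -0.329,"y": -0.261,"z": 0,"ax": 0,"ay": 0,"az": 1.282},
  ],
)

```text
t: 1.15
tool_pos: [0.4439, 0.1615, 0.4045]
orientation: [2.395, 2.033, -0.001]
force: [-0.3, -0.3, 0.1]
opening: 0.0604
gripper_force: 0.0
```

>>> carry_out(
  targets=[
    {"hand": 65,"x": 0,"y": 0,"z": 0,"ax": 0,"ay": 0,"az": 0},
    {"hand": 65,"x": 0,"y": 0,"z": 0,"ax": 0,"ay": 0,"az": 0},
  ],
)

```text
t: 1.4
tool_pos: [0.4425, 0.1651, 0.4046]
orientation: [-2.386, -2.043, 0.0]
force: [0.2, 0.7, -0.3]
opening: 0.0605
gripper_force: 0.0
```

```bash
python3 - <<'E'
from plan import *
p,r=cur(); print(p,r.as_matrix().round(3), read_state()['t'])
c=camera_params("wrist"); im,d=read_camera("wrist"); cv2.imwrite("pics/w2.png",im); np.save('w2.npy',d); print(c)
E
```

```text
[0.44253987 0.1650738  0.40460434] [[ 0.154  0.988 -0.   ]
 [ 0.988 -0.154  0.   ]
 [ 0.    -0.    -1.   ]] 1.4
{'fx': 325.19226210127806, 'fy': 325.19226210127806, 'cx': 281.5812107393133, 'cy': 208.75632097972255, 'position': array([0.45330309, 0.229215  , 0.38506491]), 'rotation': array([-0.24036272,  0.01785602, -0.15407969])}
```

View pics/w2.png

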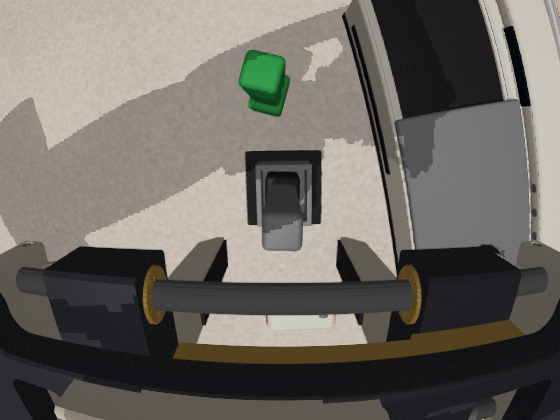

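The wrist view shows the scanner handle top at (283,230), centred between the fingers at (215,260) and (350,260). I'll check its exact offset from here.

```bash
cat >> h.py <<'E'
def fcloud(d,c):
    v,u=np.mgrid[:d.shape[0],:d.shape[1]]
    x=(u-c['cx'])/c['fx']; y=(v-c['cy'])/c['fy']; th=np.hypot(x,y)+1e-9; k=np.tan(th)/th
    P=np.stack([x*k*d,-y*k*d,-d],-1)
    W=P@R.from_rotvec(c['rotation']).as_matrix().T+c['position']; W[d==0]=np.nan
    return W
E
python3 - <<'E'
from meas import *
W=fcloud(np.load('w2.npy'),camera_params('wrist')).reshape(-1,3)
b=(W[:,0]>.4)&(W[:,0]<.49)&(W[:,1]>.12)&(W[:,1]<.21)
t=W[b&(W[:,2]>.17)&(W[:,2]<.185)];print(*rect(t),np.median(t[:,2]))
t=W[b&(W[:,2]>.047)&(W[:,2]<.056)];print(*rect(t),np.median(t[:,2]))
E
```

```text
[443.4 162.5] [27.7 27.6] 80.5 0.17612960650149215
[445.1 161.8] [65.6 58.1] 82.3 0.05170648587699267
```

>>> carry_out(
  targets=[
    {"hand": 65,"x": -0.002,"y": 0,"z": 0.04,"ax": 0,"ay": 0,"az": 0},
    {"hand": 65,"x": -0.002,"y": 0,"z": 0.08,"ax": 0,"ay": 0,"az": 0},
    {"hand": 65,"x": -0.002,"y": 0,"z": 0.102,"ax": 0,"ay": 0,"az": 0},
    {"hand": 65,"x": -0.002,"y": 0,"z": 0.102,"ax": 0,"ay": 0,"az": 0},
    {"hand": 0,"x": -0.002,"y": 0,"z": 0.102,"ax": 0,"ay": 0,"az": 0},
    {"hand": 0,"x": -0.002,"y": 0,"z": 0.102,"ax": 0,"ay": 0,"az": 0},
    {"hand": 0,"x": -0.002,"y": 0,"z": 0.102,"ax": 0,"ay": 0,"az": 0},
    {"hand": 0,"x": -0.002,"y": 0,"z": 0.102,"ax": 0,"ay": 0,"az": 0},
  ],
  newtons=35,
)

```text
t: 2.45
tool_pos: [0.4429, 0.1621, 0.3034]
orientation: [2.388, 2.04, 0.002]
force: [-0.1, 0.3, 3.4]
opening: 0.0279
gripper_force: 35.0
```

>>> carry_out(
  targets=[
    {"hand": 0,"x": 0,"y": 0,"z": 0,"ax": 0,"ay": 0,"az": 0},
    {"hand": 0,"x": 0,"y": 0,"z": 0,"ax": 0,"ay": 0,"az": 0},
    {"hand": 0,"x": 0,"y": 0,"z": 0,"ax": 0,"ay": 0,"az": 0},
  ],
)

```text
t: 2.82
tool_pos: [0.443, 0.1621, 0.3034]
orientation: [2.388, 2.04, 0.002]
force: [-0.9, -0.4, 6.3]
opening: 0.0277
gripper_force: 35.0
```

```bash
cat > scan.py <<'E'
from plan import *
def scanpose(fin,yaw,dl,roll,h=.352):
    t=np.radians(yaw); x=np.array([np.cos(t),np.sin(t),0]); s=np.radians(22)
    lab=np.array([*fin,0.])-dl*x; lab[2]=.022
    n=-np.sin(s)*x+np.cos(s)*np.array([0,0,1.])
    p=lab+h*n
    return pose(*p,roll,n)
E
python3 - <<'E'
from scan import *
print(read_state())
L=scanpose((.5523,-.1774),-27,.048,-27); print(L[0])
plan([[pose(.4425,.163,.405,-9)],[pose(L[0][0],L[0][1],.42,-20)],[L]])
E
```

```text
{'t': 2.825, 'q': array([ 2.42100749e-01, -1.50412392e-01,  1.95533202e+00,  9.50993413e-05,
        1.33556836e+00,  3.99055503e-01]), 'dq': array([-5.15996084e-04,  9.75841815e-05,  1.18275243e-03, -7.97948695e-04,
        5.40420446e-04, -7.70744286e-04]), 'joint_torque': array([-2.62314817e-01, -3.66859746e+01, -4.42093992e+01, -8.75450880e-02,
       -1.60974199e-01,  4.10277353e-03]), 'tool_pos': array([0.44296059, 0.16214289, 0.30337288]), 'orientation': array([2.38846699e+00, 2.04015578e+00, 1.61600855e-03]), 'force': array([-0.88266789, -0.4005447 ,  6.293014  ]), 'wrist_torque': array([-0.03093892,  0.28241628,  0.00442689]), 'gripper_force': 34.98009502887726, 'opening': 0.027745044988092934}
[ 0.39204221 -0.09574458  0.34836872]
{'x': 0.001, 'y': -0.0, 'z': -0.102, 'ax': 0.001, 'ay': -0.001, 'az': 0.0} rows>= 2
--
{'x': -0.264, 'y': -0.01, 'z': -0.014, 'ax': 0.0, 'ay': 0.0, 'az': 0.192} rows>= 5
--
{'x': 0.0, 'y': 0.0, 'z': 0.071, 'ax': -0.383, 'ay': -0.023, 'az': 0.121} rows>= 3
--
```

>>> carry_out(
  targets=[
    {"hand": 0,"x": 0.001,"y": 0,"z": -0.03,"ax": 0,"ay": 0,"az": 0},
    {"hand": 0,"x": 0.001,"y": 0,"z": -0.07,"ax": 0,"ay": 0,"az": 0},
    {"hand": 0,"x": 0.001,"y": 0,"z": -0.102,"ax": 0,"ay": 0,"az": 0},
    {"hand": 0,"x": 0.001,"y": 0,"z": -0.102,"ax": 0,"ay": 0,"az": 0},
  ],
)

```text
t: 3.32
tool_pos: [0.4435, 0.1632, 0.407]
orientation: [2.387, 2.039, 0.006]
force: [-0.3, -0.1, -2.6]
opening: 0.0279
gripper_force: 35.0
```

>>> carry_out(
  targets=[
    {"hand": 0,"x": -0.04,"y": 0,"z": -0.004,"ax": 0,"ay": 0,"az": 0.05},
    {"hand": 0,"x": -0.09,"y": -0.004,"z": -0.01,"ax": 0,"ay": 0,"az": 0.1},
    {"hand": 0,"x": -0.14,"y": -0.006,"z": -0.014,"ax": 0,"ay": 0,"az": 0.14},
    {"hand": 0,"x": -0.19,"y": -0.008,"z": -0.014,"ax": 0,"ay": 0,"az": 0.18},
    {"hand": 0,"x": -0.235,"y": -0.01,"z": -0.014,"ax": 0,"ay": 0,"az": 0.192},
    {"hand": 0,"x": -0.264,"y": -0.01,"z": -0.014,"ax": 0,"ay": 0,"az": 0.192},
    {"hand": 0,"x": -0.264,"y": -0.01,"z": -0.014,"ax": 0,"ay": 0,"az": 0.192},
  ],
)

```text
t: 4.2
tool_pos: [0.391, -0.0976, 0.4166]
orientation: [-2.575, -1.796, 0.003]
force: [0.1, 1.0, -1.4]
opening: 0.0279
gripper_force: 35.0
```

```bash
python3 - <<'E'
from scan import *
for n in ("top","scene"):
    p,d=read_camera(n); cv2.imwrite(f"pics/{n}1.png",p); np.save(f"{n}1.npy",d)
from meas import *
for n in ("top","scene"):
    W=cloud(n,np.load(f"{n}1.npy")).reshape(-1,3)
    for k,b in {'L':(.45,.62,-.225,-.115),'M':(.45,.62,-.325,-.24),'S':(.44,.59,-.43,-.345)}.items():
        f=W[(W[:,0]>b[0])&(W[:,0]<b[1])&(W[:,1]>b[2])&(W[:,1]<b[3])&(W[:,2]>.05)&(W[:,2]<.065)]
        if len(f)>20: print(n,k,*rect(f))
L=scanpose((.5523,-.1774),-27,.048,-27); print(cur()[0],read_state()['opening'])
plan([[L]])
E
```

```text
top L [ 552.6 -179.1] [33.5 14.8] 63.4
top M [ 559.5 -279.1] [32.2 14.6] 85.6
top S [ 536.4 -385.8] [34.2 14.2] -79.7
scene L [ 551.1 -175.7] [36.4 13. ] 63.4
scene M [ 558.8 -276. ] [38.4 15.1] 86.6
scene S [ 535.  -382.5] [34.5 17.4] -78.3
[ 0.39146791 -0.0959736   0.41715671] 0.028052691902504593
{'x': 0.0, 'y': 0.001, 'z': 0.069, 'ax': -0.386, 'ay': -0.024, 'az': 0.12} rows>= 3
--
```

>>> carry_out(
  targets=[
    {"hand": 0,"x": 0,"y": 0.0,"z": 0.02,"ax": -0.1,"ay": -0.006,"az": 0.03},
    {"hand": 0,"x": 0,"y": 0.0,"z": 0.04,"ax": -0.2,"ay": -0.012,"az": 0.06},
    {"hand": 0,"x": 0,"y": 0.001,"z": 0.055,"ax": -0.3,"ay": -0.018,"az": 0.09},
    {"hand": 0,"x": -0.001,"y": 0.001,"z": 0.069,"ax": -0.386,"ay": -0.024,"az": 0.12},
    {"hand": 0,"x": -0.001,"y": 0.001,"z": 0.069,"ax": -0.386,"ay": -0.024,"az": 0.12},
    {"hand": 0,"x": -0.001,"y": 0.001,"z": 0.069,"ax": -0.386,"ay": -0.024,"az": 0.12},
    {"hand": 0,"x": -0.001,"y": 0.001,"z": 0.069,"ax": -0.386,"ay": -0.024,"az": 0.12},
    {"hand": 0,"x": -0.001,"y": 0.001,"z": 0.069,"ax": -0.386,"ay": -0.024,"az": 0.12},
  ],
)

```text
t: 5.3
tool_pos: [0.3926, -0.0975, 0.3503]
orientation: [2.385, 1.463, 0.286]
force: [0.1, -0.1, -2.4]
opening: 0.028
gripper_force: 35.0
```

>>> carry_out(
  targets=[
    {"hand": 0,"x": 0,"y": 0,"z": 0,"ax": 0,"ay": 0,"az": 0},
    {"hand": 0,"x": 0,"y": 0,"z": 0,"ax": 0,"ay": 0,"az": 0},
    {"hand": 0,"x": 0,"y": 0,"z": 0,"ax": 0,"ay": 0,"az": 0},
    {"hand": 0,"x": 0,"y": 0,"z": 0,"ax": 0,"ay": 0,"az": 0},
  ],
)

```text
t: 5.8
tool_pos: [0.3923, -0.0974, 0.3497]
orientation: [2.385, 1.463, 0.286]
force: [-0.6, -0.5, -1.8]
opening: 0.0276
gripper_force: 35.0
```

```bash
python3 - <<'E'
from scan import *
p,d=read_camera("scene"); c=camera_params("wrist"); w,dw=read_camera("wrist")
q,r=cur(); print(q, -r.as_matrix()[:,2], scanpose((.5523,-.178),-27,.048,-27)[0])
a=cv2.resize(p[120:280,170:400],(575,400)); cv2.imwrite("pics/s2.png",np.hstack([a[:, :430],cv2.resize(w,(370,277))[:].copy().__class__(0) if False else cv2.copyMakeBorder(cv2.resize(w,(370,278)),0,122,0,0,cv2.BORDER_CONSTANT)]))
E
```

```text
[ 0.39225754 -0.09744018  0.34971829] [-0.33572658  0.17135166  0.9262431 ] [ 0.39204221 -0.09634458  0.34836872]
```

View pics/s2.png

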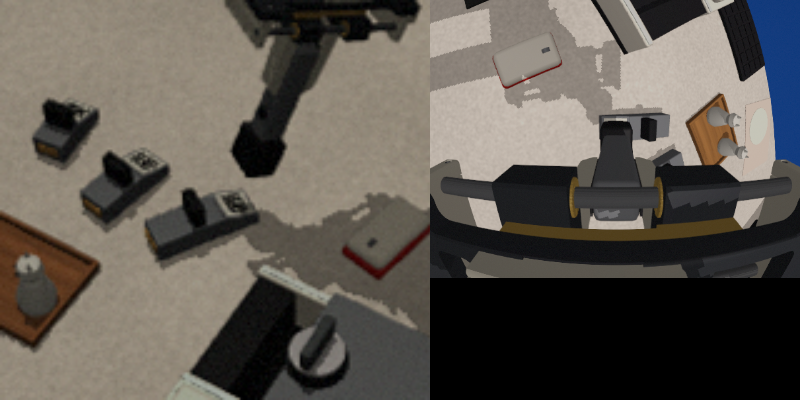

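The scanner window is above the large tank's label, square-on and about 6 cm off (crop 255,150 over the label at 240,200). I'll hold another second and then do the medium tank.

>>> carry_out(
  targets=[
    {"hand": 0,"x": 0,"y": 0,"z": 0,"ax": 0,"ay": 0,"az": 0},
    {"hand": 0,"x": 0,"y": 0,"z": 0,"ax": 0,"ay": 0,"az": 0},
    {"hand": 0,"x": 0,"y": 0,"z": 0,"ax": 0,"ay": 0,"az": 0},
    {"hand": 0,"x": 0,"y": 0,"z": 0,"ax": 0,"ay": 0,"az": 0},
    {"hand": 0,"x": 0,"y": 0,"z": 0,"ax": 0,"ay": 0,"az": 0},
    {"hand": 0,"x": 0,"y": 0,"z": 0,"ax": 0,"ay": 0,"az": 0},
    {"hand": 0,"x": 0,"y": 0,"z": 0,"ax": 0,"ay": 0,"az": 0},
    {"hand": 0,"x": 0,"y": 0,"z": 0,"ax": 0,"ay": 0,"az": 0},
  ],
)

```text
t: 6.9
tool_pos: [0.3923, -0.0974, 0.3497]
orientation: [2.385, 1.463, 0.286]
force: [-0.7, 1.1, -0.9]
opening: 0.0275
gripper_force: 35.0
```

```bash
python3 - <<'E'
from scan import *
p,d=read_camera("top"); np.save("top1.npy",d)
from meas import *
W=cloud("top",d).reshape(-1,3)
for k,b in {'M':(.45,.62,-.325,-.24),'S':(.44,.59,-.43,-.345)}.items():
        f=W[(W[:,0]>b[0])&(W[:,0]<b[1])&(W[:,1]>b[2])&(W[:,1]<b[3])&(W[:,2]>.05)&(W[:,2]<.065)]
        if len(f)>20: print(k,*rect(f))
M=lambda h:scanpose((.559,-.278),-5,.038,-5,h)
S=lambda h:scanpose((.536,-.385),11,.028,11,h)
print(M(.35)[0],S(.35)[0])
plan([[M(.402)],[M(.352)],[S(.402)],[S(.352)]])
E
```

```text
M [ 559.9 -278.7] [32.7 14.4] 86.2
S [ 536.3 -385.3] [33.7 14.2] -78.8
[ 0.39053122 -0.26326089  0.34651435] [ 0.37981103 -0.41536006  0.34651435]
{'x': -0.156, 'y': 0.068, 'z': -0.021, 'ax': 0.002, 'ay': 0.145, 'az': -0.355} rows>= 3
--
{'x': -0.0, 'y': 0.0, 'z': 0.05, 'ax': 0.0, 'ay': -0.0, 'az': 0.0} rows>= 1
--
{'x': -0.158, 'y': 0.003, 'z': -0.048, 'ax': 0.001, 'ay': 0.104, 'az': -0.259} rows>= 3
--
{'x': 0.0, 'y': 0.001, 'z': 0.05, 'ax': -0.001, 'ay': 0.0, 'az': 0.0} rows>= 1
--
```

>>> carry_out(
  targets=[
    {"hand": 0,"x": -0.02,"y": 0.01,"z": -0.03,"ax": 0,"ay": 0,"az": -0.05},
    {"hand": 0,"x": -0.06,"y": 0.025,"z": -0.05,"ax": 0,"ay": 0.04,"az": -0.13},
    {"hand": 0,"x": -0.1,"y": 0.045,"z": -0.045,"ax": 0,"ay": 0.09,"az": -0.22},
    {"hand": 0,"x": -0.14,"y": 0.06,"z": -0.03,"ax": 0,"ay": 0.13,"az": -0.31},
    {"hand": 0,"x": -0.156,"y": 0.068,"z": -0.021,"ax": 0.002,"ay": 0.145,"az": -0.355},
    {"hand": 0,"x": -0.156,"y": 0.068,"z": -0.021,"ax": 0.002,"ay": 0.145,"az": -0.355},
  ],
)

```text
t: 7.7
tool_pos: [0.3702, -0.2626, 0.3941]
orientation: [2.094, 1.913, 0.372]
force: [-0.8, 1.1, -1.1]
opening: 0.028
gripper_force: 35.0
```

>>> carry_out(
  targets=[
    {"hand": 0,"x": 0,"y": 0,"z": 0.025,"ax": 0,"ay": 0,"az": 0},
    {"hand": 0,"x": 0,"y": 0,"z": 0.05,"ax": 0,"ay": 0,"az": 0},
    {"hand": 0,"x": 0,"y": 0,"z": 0.05,"ax": 0,"ay": 0,"az": 0},
    {"hand": 0,"x": 0,"y": 0,"z": 0.05,"ax": 0,"ay": 0,"az": 0},
    {"hand": 0,"x": 0,"y": 0,"z": 0.05,"ax": 0,"ay": 0,"az": 0},
    {"hand": 0,"x": 0,"y": 0,"z": 0.05,"ax": 0,"ay": 0,"az": 0},
    {"hand": 0,"x": 0,"y": 0,"z": 0.05,"ax": 0,"ay": 0,"az": 0},
    {"hand": 0,"x": 0,"y": 0,"z": 0.05,"ax": 0,"ay": 0,"az": 0},
  ],
)

```text
t: 8.7
tool_pos: [0.3893, -0.2631, 0.3487]
orientation: [2.09, 1.915, 0.373]
force: [-1.0, -1.2, -1.1]
opening: 0.0277
gripper_force: 35.0
```

>>> carry_out(
  targets=[
    {"hand": 0,"x": 0,"y": 0,"z": 0,"ax": 0,"ay": 0,"az": 0},
    {"hand": 0,"x": 0,"y": 0,"z": 0,"ax": 0,"ay": 0,"az": 0},
    {"hand": 0,"x": 0,"y": 0,"z": 0,"ax": 0,"ay": 0,"az": 0},
    {"hand": 0,"x": 0,"y": 0,"z": 0,"ax": 0,"ay": 0,"az": 0},
    {"hand": 0,"x": 0,"y": 0,"z": 0,"ax": 0,"ay": 0,"az": 0},
    {"hand": 0,"x": 0,"y": 0,"z": 0,"ax": 0,"ay": 0,"az": 0},
    {"hand": 0,"x": 0,"y": 0,"z": 0,"ax": 0,"ay": 0,"az": 0},
    {"hand": 0,"x": 0,"y": 0,"z": 0,"ax": 0,"ay": 0,"az": 0},
  ],
)

```text
t: 9.7
tool_pos: [0.3893, -0.263, 0.3486]
orientation: [2.09, 1.915, 0.373]
force: [0.9, -0.1, -1.5]
opening: 0.0276
gripper_force: 35.0
```

```bash
python3 - <<'E'
from scan import *
from meas import *
M=scanpose((.559,-.278),-5,.038,-5); q,r=cur(); print(q-M[0],(r.inv()*M[1]).as_rotvec())
p,d=read_camera("scene"); W=cloud("scene",d).reshape(-1,3)
for k,b in {'L':(.45,.62,-.225,-.115),'M':(.45,.62,-.325,-.24),'S':(.44,.59,-.43,-.345)}.items():
        f=W[(W[:,0]>b[0])&(W[:,0]<b[1])&(W[:,1]>b[2])&(W[:,1]<b[3])&(W[:,2]>.05)&(W[:,2]<.065)]
        if len(f)>20: print(k,*rect(f))
# scanner head lower part in scene cloud
f=W[(W[:,0]>.4)&(W[:,0]<.58)&(W[:,1]>-.35)&(W[:,1]<-.2)&(W[:,2]>.07)&(W[:,2]<.12)]; print(f.mean(0),f.min(0),f.max(0))
E
```

```text
[-0.0004663   0.00016734  0.00018301] [ 4.75627560e-04 -3.88793281e-04  7.14244717e-06]
L [ 551.  -177.6] [36.1 13.8] 63.6
M [ 558.6 -277.2] [36.9 15.9] 85.7
S [ 534.5 -383. ] [34.6 18.9] -84.1
[ 0.49855777 -0.26025643  0.10245537] [ 0.46448777 -0.29192503  0.0758871 ] [ 0.514263   -0.24335602  0.11986294]
```

Next is the small tank.

>>> carry_out(
  targets=[
    {"hand": 0,"x": -0.02,"y": 0,"z": -0.03,"ax": 0,"ay": 0,"az": -0.04},
    {"hand": 0,"x": -0.06,"y": 0,"z": -0.06,"ax": 0,"ay": 0.03,"az": -0.1},
    {"hand": 0,"x": -0.1,"y": 0.002,"z": -0.06,"ax": 0,"ay": 0.06,"az": -0.17},
    {"hand": 0,"x": -0.14,"y": 0.003,"z": -0.05,"ax": 0,"ay": 0.09,"az": -0.23},
    {"hand": 0,"x": -0.158,"y": 0.003,"z": -0.048,"ax": 0.001,"ay": 0.104,"az": -0.259},
    {"hand": 0,"x": -0.158,"y": 0.003,"z": -0.048,"ax": 0.001,"ay": 0.104,"az": -0.259},
  ],
)

```text
t: 10.5
tool_pos: [0.3601, -0.4202, 0.3934]
orientation: [1.826, 2.211, 0.43]
force: [0.4, 1.3, -1.2]
opening: 0.0279
gripper_force: 35.0
```

>>> carry_out(
  targets=[
    {"hand": 0,"x": 0,"y": 0,"z": 0.025,"ax": 0,"ay": 0,"az": 0},
    {"hand": 0,"x": 0,"y": 0,"z": 0.05,"ax": 0,"ay": 0,"az": 0},
    {"hand": 0,"x": 0,"y": 0,"z": 0.05,"ax": 0,"ay": 0,"az": 0},
    {"hand": 0,"x": 0,"y": 0,"z": 0.05,"ax": 0,"ay": 0,"az": 0},
    {"hand": 0,"x": 0,"y": 0,"z": 0.05,"ax": 0,"ay": 0,"az": 0},
    {"hand": 0,"x": 0,"y": 0,"z": 0.05,"ax": 0,"ay": 0,"az": 0},
    {"hand": 0,"x": 0,"y": 0,"z": 0.05,"ax": 0,"ay": 0,"az": 0},
    {"hand": 0,"x": 0,"y": 0,"z": 0.05,"ax": 0,"ay": 0,"az": 0},
  ],
)

```text
t: 11.5
tool_pos: [0.3787, -0.4157, 0.3479]
orientation: [1.823, 2.212, 0.429]
force: [-0.3, -0.1, -0.7]
opening: 0.0279
gripper_force: 35.0
```

>>> carry_out(
  targets=[
    {"hand": 0,"x": 0,"y": 0,"z": 0,"ax": 0,"ay": 0,"az": 0},
    {"hand": 0,"x": 0,"y": 0,"z": 0,"ax": 0,"ay": 0,"az": 0},
    {"hand": 0,"x": 0,"y": 0,"z": 0,"ax": 0,"ay": 0,"az": 0},
    {"hand": 0,"x": 0,"y": 0,"z": 0,"ax": 0,"ay": 0,"az": 0},
    {"hand": 0,"x": 0,"y": 0,"z": 0,"ax": 0,"ay": 0,"az": 0},
    {"hand": 0,"x": 0,"y": 0,"z": 0,"ax": 0,"ay": 0,"az": 0},
    {"hand": 0,"x": 0,"y": 0,"z": 0,"ax": 0,"ay": 0,"az": 0},
    {"hand": 0,"x": 0,"y": 0,"z": 0,"ax": 0,"ay": 0,"az": 0},
  ],
)

```text
t: 12.5
tool_pos: [0.3788, -0.4156, 0.3477]
orientation: [1.823, 2.212, 0.429]
force: [0.3, -0.5, -0.9]
opening: 0.0279
gripper_force: 35.0
```

```bash
python3 - <<'E'
from scan import *
from meas import *
S=scanpose((.536,-.385),11,.028,11); q,r=cur(); print(q-S[0],(r.inv()*S[1]).as_rotvec())
p,d=read_camera("scene"); W=cloud("scene",d).reshape(-1,3)
for k,b in {'L':(.45,.62,-.225,-.115),'M':(.45,.62,-.325,-.24),'S':(.44,.59,-.43,-.345)}.items():
        f=W[(W[:,0]>b[0])&(W[:,0]<b[1])&(W[:,1]>b[2])&(W[:,1]<b[3])&(W[:,2]>.05)&(W[:,2]<.065)]
        if len(f)>20: print(k,*rect(f))
plan([[scanpose((.536,-.385),11,.028,11,.41)],[pose(.40,-.12,.43,-9)],[pose(.443,.162,.405,-9)],[pose(.443,.162,.308,-9)]])
E
```

```text
[-3.02860636e-04 -7.43036435e-05 -6.25769743e-04] [-4.59753510e-04  2.27605082e-04  4.27644899e-05]
L [ 551.5 -175.6] [35.2 14.8] 61.7
M [ 558.3 -276.7] [36.9 16.3] 77.3
S [ 535.8 -382.4] [37.4 18.1] -80.1
{'x': 0.0, 'y': 0.0, 'z': -0.058, 'ax': -0.0, 'ay': 0.0, 'az': 0.0} rows>= 1
--
{'x': 0.286, 'y': 0.102, 'z': 0.011, 'ax': 0.38, 'ay': -0.067, 'az': 0.345} rows>= 5
--
{'x': 0.285, 'y': -0.002, 'z': 0.024, 'ax': -0.0, 'ay': 0.0, 'az': -0.0} rows>= 5
--
{'x': 0.0, 'y': 0.0, 'z': 0.097, 'ax': -0.0, 'ay': 0.0, 'az': -0.0} rows>= 2
--
```

>>> carry_out(
  targets=[
    {"hand": 0,"x": 0,"y": 0,"z": -0.03,"ax": 0,"ay": 0,"az": 0},
    {"hand": 0,"x": 0,"y": 0,"z": -0.058,"ax": 0,"ay": 0,"az": 0},
    {"hand": 0,"x": 0,"y": 0,"z": -0.058,"ax": 0,"ay": 0,"az": 0},
  ],
)

```text
t: 12.92
tool_pos: [0.3575, -0.4205, 0.4041]
orientation: [1.82, 2.209, 0.426]
force: [-0.2, -0.7, -1.7]
opening: 0.028
gripper_force: 35.0
```

>>> carry_out(
  targets=[
    {"hand": 0,"x": 0.045,"y": 0.016,"z": 0.0,"ax": 0.06,"ay": -0.01,"az": 0.055},
    {"hand": 0,"x": 0.095,"y": 0.034,"z": 0.003,"ax": 0.126,"ay": -0.022,"az": 0.115},
    {"hand": 0,"x": 0.143,"y": 0.051,"z": 0.005,"ax": 0.19,"ay": -0.033,"az": 0.172},
    {"hand": 0,"x": 0.191,"y": 0.068,"z": 0.007,"ax": 0.253,"ay": -0.045,"az": 0.23},
    {"hand": 0,"x": 0.238,"y": 0.085,"z": 0.009,"ax": 0.317,"ay": -0.056,"az": 0.287},
    {"hand": 0,"x": 0.286,"y": 0.102,"z": 0.011,"ax": 0.38,"ay": -0.067,"az": 0.345},
    {"hand": 0,"x": 0.286,"y": 0.102,"z": 0.011,"ax": 0.38,"ay": -0.067,"az": 0.345},
  ],
)

```text
t: 13.8
tool_pos: [0.4006, -0.1168, 0.4284]
orientation: [-2.382, -2.046, 0.001]
force: [0.2, -0.5, -2.3]
opening: 0.028
gripper_force: 35.0
```

>>> carry_out(
  targets=[
    {"hand": 0,"x": 0.05,"y": 0,"z": 0.004,"ax": 0,"ay": 0,"az": 0},
    {"hand": 0,"x": 0.1,"y": 0,"z": 0.008,"ax": 0,"ay": 0,"az": 0},
    {"hand": 0,"x": 0.15,"y": -0.001,"z": 0.012,"ax": 0,"ay": 0,"az": 0},
    {"hand": 0,"x": 0.2,"y": -0.001,"z": 0.016,"ax": 0,"ay": 0,"az": 0},
    {"hand": 0,"x": 0.25,"y": -0.002,"z": 0.02,"ax": 0,"ay": 0,"az": 0},
    {"hand": 0,"x": 0.285,"y": -0.002,"z": 0.024,"ax": 0,"ay": 0,"az": 0},
    {"hand": 0,"x": 0.285,"y": -0.002,"z": 0.024,"ax": 0,"ay": 0,"az": 0},
    {"hand": 0,"x": 0.285,"y": -0.002,"z": 0.024,"ax": 0,"ay": 0,"az": 0},
  ],
)

```text
t: 14.8
tool_pos: [0.4426, 0.1609, 0.4044]
orientation: [-2.389, -2.04, 0.003]
force: [-1.0, -0.2, -1.8]
opening: 0.0279
gripper_force: 35.0
```

```bash
python3 - <<'E'
from plan import *
q,r=cur(); print(q, r.as_rotvec())
plan([[pose(.443,.162,.308,-9)]])
E
```

```text
[0.44261639 0.16086479 0.40439846] [-2.38869362 -2.04005173  0.00272028]
{'x': 0.001, 'y': 0.0, 'z': 0.096, 'ax': -0.001, 'ay': 0.001, 'az': -0.0} rows>= 2
--
```

>>> carry_out(
  targets=[
    {"hand": 0,"x": 0.001,"y": 0,"z": 0.04,"ax": 0,"ay": 0,"az": 0},
    {"hand": 0,"x": 0.001,"y": 0,"z": 0.065,"ax": 0,"ay": 0,"az": 0},
    {"hand": 0,"x": 0.001,"y": 0,"z": 0.08,"ax": 0,"ay": 0,"az": 0},
    {"hand": 0,"x": 0.001,"y": 0,"z": 0.092,"ax": 0,"ay": 0,"az": 0},
    {"hand": 0,"x": 0.001,"y": 0,"z": 0.098,"ax": 0,"ay": 0,"az": 0},
    {"hand": 0,"x": 0.001,"y": 0,"z": 0.098,"ax": 0,"ay": 0,"az": 0},
  ],
)

```text
t: 15.55
tool_pos: [0.4427, 0.1626, 0.3075]
orientation: [-2.389, -2.04, 0.001]
force: [0.9, 0.2, -0.6]
opening: 0.0282
gripper_force: 35.0
```

```bash
python3 - <<'E'
from plan import *
s=read_state(); print(s['tool_pos'],s['force'])
E
```

```text
[0.44268859 0.1625748  0.30746806] [ 0.89203062  0.24052778 -0.57862148]
```

>>> carry_out(
  targets=[
    {"hand": 0,"x": 0,"y": 0,"z": 0.004,"ax": 0,"ay": 0,"az": 0},
    {"hand": 0,"x": 0,"y": 0,"z": 0.004,"ax": 0,"ay": 0,"az": 0},
    {"hand": 65,"x": 0,"y": 0,"z": 0.004,"ax": 0,"ay": 0,"az": 0},
    {"hand": 65,"x": 0,"y": 0,"z": 0.004,"ax": 0,"ay": 0,"az": 0},
    {"hand": 65,"x": 0,"y": 0,"z": 0.004,"ax": 0,"ay": 0,"az": 0},
    {"hand": 65,"x": 0,"y": 0,"z": -0.02,"ax": 0,"ay": 0,"az": 0},
    {"hand": 65,"x": 0,"y": 0,"z": -0.07,"ax": 0,"ay": 0,"az": 0},
    {"hand": 65,"x": 0,"y": 0,"z": -0.098,"ax": 0,"ay": 0,"az": 0},
  ],
)

```text
t: 16.55
tool_pos: [0.4429, 0.1627, 0.4081]
orientation: [2.388, 2.039, 0.003]
force: [0.6, 0.4, 0.5]
opening: 0.0606
gripper_force: 0.0
```

```bash
python3 - <<'E'
from plan import *
q,r=cur();print(q)
a=pose(.655,.053,.40,95.3); print('rot',(r.inv()*a[1]).as_rotvec())
plan([[pose(.655,.053,.40,95.3)],[pose(.655,.053,.295,95.3)]])
E
```

```text
[0.44292811 0.16273533 0.40809513]
rot [ 2.42335897e-03  1.51493757e-03 -1.82068144e+00]
{'x': -0.075, 'y': 0.227, 'z': 0.009, 'ax': 0.002, 'ay': 0.002, 'az': -1.821} rows>= 10
--
{'x': 0.0, 'y': -0.0, 'z': 0.105, 'ax': 0.001, 'ay': 0.0, 'az': 0.0} rows>= 2
--
```

>>> carry_out(
  targets=[
    {"hand": 50,"x": -0.075,"y": 0.227,"z": 0.009,"ax": 0,"ay": 0,"az": -1.821},
    {"hand": 50,"x": -0.075,"y": 0.227,"z": 0.009,"ax": 0,"ay": 0,"az": -1.821},
    {"hand": 50,"x": -0.075,"y": 0.227,"z": 0.009,"ax": 0,"ay": 0,"az": -1.821},
    {"hand": 50,"x": -0.075,"y": 0.227,"z": 0.009,"ax": 0,"ay": 0,"az": -1.821},
    {"hand": 50,"x": -0.075,"y": 0.227,"z": 0.009,"ax": 0,"ay": 0,"az": -1.821},
    {"hand": 50,"x": -0.075,"y": 0.227,"z": 0.009,"ax": 0,"ay": 0,"az": -1.821},
    {"hand": 50,"x": -0.075,"y": 0.227,"z": 0.009,"ax": 0,"ay": 0,"az": -1.821},
    {"hand": 50,"x": -0.075,"y": 0.227,"z": 0.009,"ax": 0,"ay": 0,"az": -1.821},
  ],
)

```text
t: 17.55
tool_pos: [0.6552, 0.0529, 0.3961]
orientation: [-0.348, -3.122, 0.001]
force: [-0.6, 1.0, -0.2]
opening: 0.0463
gripper_force: 0.0
```

```bash
python3 - <<'E'
from plan import *
plan([[pose(.655,.053,.40,95.3)]])
E
```

```text
{'x': 0.0, 'y': 0.0, 'z': -0.004, 'ax': -0.0, 'ay': -0.001, 'az': -0.315} rows>= 2
--
```

>>> carry_out(
  targets=[
    {"hand": 50,"x": 0,"y": 0,"z": 0,"ax": 0,"ay": 0,"az": -0.18},
    {"hand": 50,"x": 0,"y": 0,"z": 0,"ax": 0,"ay": 0,"az": -0.315},
    {"hand": 50,"x": 0,"y": 0,"z": 0,"ax": 0,"ay": 0,"az": -0.315},
    {"hand": 50,"x": 0,"y": 0,"z": 0,"ax": 0,"ay": 0,"az": -0.315},
  ],
)

```text
t: 18.05
tool_pos: [0.6551, 0.053, 0.3962]
orientation: [0.132, -3.138, 0.0]
force: [-0.3, -0.0, 0.5]
opening: 0.0467
gripper_force: 0.0
```

```bash
python3 - <<'E'
from plan import *
from meas import *
q,r=cur();print(q,r.as_rotvec(),read_state()['q'])
c=camera_params("wrist"); im,d=read_camera("wrist"); cv2.imwrite("pics/w3.png",im)
W=fcloud(d,c).reshape(-1,3); b=(W[:,0]>.6)&(W[:,0]<.71)&(W[:,1]>.0)&(W[:,1]<.11)
t=W[b&(W[:,2]>.125)&(W[:,2]<.14)]; print(*rect(t),np.median(t[:,2]),len(t))
p,d=read_camera("top");W=cloud("top",d).reshape(-1,3);b=(W[:,0]>.38)&(W[:,0]<.5)&(W[:,1]>.1)&(W[:,1]<.21)
t=W[b&(W[:,2]>.172)&(W[:,2]<.185)]; print('scanner',*rect(t),np.median(t[:,2]),len(t))
E
```

```text
[0.65508225 0.05301826 0.39622366] [ 1.31536467e-01 -3.13833473e+00  2.98289767e-04] [ 2.83646192e-03  2.88285983e-01  1.32379430e+00 -2.09579027e-04
  1.53000716e+00 -1.65172788e+00]
[655.4  51.3] [51.3 11.7] 4.9 0.13363240027283857 970
scanner [0. 0.] [0. 0.] 0.0 nan 0
  return _methods._mean(a, axis=axis, dtype=dtype,
  ret = ret.dtype.type(ret / rcount)
```

View pics/w3.png

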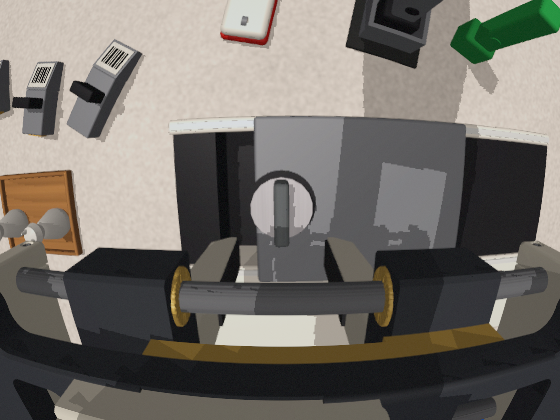

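>>> carry_out(
  targets=[
    {"hand": 50,"x": 0,"y": -0.001,"z": 0.04,"ax": 0,"ay": 0,"az": 0},
    {"hand": 50,"x": 0,"y": -0.001,"z": 0.08,"ax": 0,"ay": 0,"az": 0},
    {"hand": 50,"x": 0,"y": -0.001,"z": 0.1,"ax": 0,"ay": 0,"az": 0},
    {"hand": 50,"x": 0,"y": -0.001,"z": 0.1,"ax": 0,"ay": 0,"az": 0},
    {"hand": 0,"x": 0,"y": -0.001,"z": 0.1,"ax": 0,"ay": 0,"az": 0},
    {"hand": 0,"x": 0,"y": -0.001,"z": 0.1,"ax": 0,"ay": 0,"az": 0},
    {"hand": 0,"x": 0,"y": -0.001,"z": 0.1,"ax": 0,"ay": 0,"az": 0},
    {"hand": 0,"x": 0,"y": -0.001,"z": 0.1,"ax": 0,"ay": 0,"az": 0},
  ],
  newtons=15,
)

```text
t: 19.15
tool_pos: [0.6552, 0.052, 0.2968]
orientation: [-0.136, 3.138, -0.0]
force: [1.3, -2.3, 3.8]
opening: 0.0115
gripper_force: 15.0
```

```bash
python3 - <<'E'
from plan import *
q,r=cur();s=read_state();print(q,s['opening'],s['gripper_force'],s['force'])
# rim/floor profile in stud-centred printer frame, top view taken at start
S=np.array([.6552,.0525]); t=np.radians(5.2); A=np.array([[np.cos(t),np.sin(t)],[-np.sin(t),np.cos(t)]])
W=cloud("top",np.load("top0.npy")).reshape(-1,3); W=W[~np.isnan(W[:,0])]; L=(W[:,:2]-S)@A.T
for y0 in np.arange(-.14,.34,.006):
    m=(abs(L[:,0]-.045)<.012)&(abs(L[:,1]-y0)<.003); print(round(y0*1000), (np.median(W[m,2])*1000).round(0) if m.any() else None, end='; ')
print()
for x0 in np.arange(-.12,.16,.005):
    m=(abs(L[:,1]+.035)<.006)&(abs(L[:,0]-x0)<.0025); print(round(x0*1000), (np.median(W[m,2])*1000).round(0) if m.any() else None, end='; ')
E
```

```text
[0.65524578 0.05204016 0.29684448] 0.011454702171959007 14.997496157884598 [ 1.289564   -2.26420774  3.83508615]
-140 -0.0; -134 -1.0; -128 -1.0; -122 -1.0; -116 1.0; -110 1.0; -104 13.0; -98 74.0; -92 74.0; -86 73.0; -80 74.0; -74 74.0; -68 73.0; -62 76.0; -56 14.0; -50 14.0; -44 12.0; -38 13.0; -32 14.0; -26 15.0; -20 87.0; -14 89.0; -8 89.0; -2 90.0; 4 90.0; 10 90.0; 16 89.0; 22 89.0; 28 90.0; 34 89.0; 40 91.0; 46 91.0; 52 89.0; 58 88.0; 64 89.0; 70 89.0; 76 89.0; 82 90.0; 88 90.0; 94 89.0; 100 90.0; 106 89.0; 112 89.0; 118 90.0; 124 89.0; 130 91.0; 136 89.0; 142 89.0; 148 89.0; 154 89.0; 160 89.0; 166 89.0; 172 90.0; 178 90.0; 184 79.0; 190 74.0; 196 74.0; 202 75.0; 208 75.0; 214 73.0; 220 75.0; 226 73.0; 232 74.0; 238 73.0; 244 75.0; 250 75.0; 256 75.0; 262 75.0; 268 73.0; 274 74.0; 280 75.0; 286 74.0; 292 73.0; 298 73.0; 304 73.0; 310 75.0; 316 73.0; 322 None; 328 None; 334 None; 
-120 -1.0; -115 1.0; -110 1.0; -105 -2.0; -100 -1.0; -95 -0.0; -90 -0.0; -85 1.0; -80 35.0; -75 76.0; -70 79.0; -65 74.0; -60 None; -55 12.0; -50 13.0; -45 12.0; -40 15.0; -35 15.0; -30 14.0; -25 13.0; -20 13.0; -15 15.0; -10 15.0; -5 13.0; 0 14.0; 5 16.0; 10 11.0; 15 13.0; 20 11.0; 25 16.0; 30 15.0; 35 13.0; 40 14.0; 45 15.0; 50 16.0; 55 13.0; 60 15.0; 65 42.0; 70 77.0; 75 78.0; 80 77.0; 85 79.0; 90 96.0; 95 100.0; 100 99.0; 105 99.0; 110 99.0; 115 101.0; 120 101.0; 125 100.0; 130 99.0; 135 100.0; 140 101.0; 145 102.0; 150 98.0; 155 97.0; 160 None;
```

>>> carry_out(
  targets=[
    {"hand": 0,"x": 0,"y": 0.01,"z": 0,"ax": 0,"ay": 0,"az": 0},
    {"hand": 0,"x": 0,"y": 0.03,"z": 0,"ax": 0,"ay": 0,"az": 0},
    {"hand": 0,"x": 0,"y": 0.055,"z": 0,"ax": 0,"ay": 0,"az": 0},
    {"hand": 0,"x": 0,"y": 0.08,"z": 0,"ax": 0,"ay": 0,"az": 0},
    {"hand": 0,"x": 0,"y": 0.105,"z": 0,"ax": 0,"ay": 0,"az": 0},
    {"hand": 0,"x": 0,"y": 0.125,"z": 0,"ax": 0,"ay": 0,"az": 0},
    {"hand": 0,"x": 0,"y": 0.138,"z": 0,"ax": 0,"ay": 0,"az": 0},
    {"hand": 0,"x": 0,"y": 0.138,"z": 0,"ax": 0,"ay": 0,"az": 0},
  ],
)

```text
t: 20.15
tool_pos: [0.6426, 0.1911, 0.296]
orientation: [0.139, -3.137, -0.001]
force: [-3.9, 1.4, 3.2]
opening: 0.0118
gripper_force: 15.0
```

>>> carry_out(
  targets=[
    {"hand": 50,"x": 0,"y": 0,"z": 0,"ax": 0,"ay": 0,"az": 0},
    {"hand": 50,"x": 0,"y": 0,"z": 0,"ax": 0,"ay": 0,"az": 0},
    {"hand": 50,"x": 0,"y": 0,"z": -0.04,"ax": 0,"ay": 0,"az": 0},
    {"hand": 50,"x": 0,"y": 0,"z": -0.1,"ax": 0,"ay": 0,"az": 0},
    {"hand": 50,"x": 0,"y": 0,"z": -0.12,"ax": 0,"ay": 0,"az": 0},
    {"hand": 50,"x": 0,"y": -0.06,"z": -0.15,"ax": 0,"ay": 0,"az": 0},
    {"hand": 50,"x": 0,"y": -0.12,"z": -0.15,"ax": 0,"ay": 0,"az": 0},
    {"hand": 50,"x": 0,"y": -0.12,"z": -0.15,"ax": 0,"ay": 0,"az": 0},
  ],
)

```text
t: 21.15
tool_pos: [0.6541, 0.0651, 0.4463]
orientation: [-0.127, 3.139, -0.003]
force: [-0.1, 0.2, -0.7]
opening: 0.0463
gripper_force: 0.0
```

```bash
python3 - <<'E'
from plan import *
from meas import *
q,r=cur();print(q)
c=camera_params("wrist"); im,d=read_camera("wrist"); cv2.imwrite("pics/w4.png",im); np.save("w4.npy",d); np.save("w4c.npy",c,allow_pickle=True)
Wt=fcloud(d,c); W=Wt.reshape(-1,3)
t=W[(W[:,2]>.125)&(W[:,2]<.14)&(W[:,0]>.55)&(W[:,0]<.72)&(W[:,1]>.1)&(W[:,1]<.27)]; print('stud',*rect(t))
p,d=read_camera("top"); cv2.imwrite("pics/t4.png",p); np.save("top4.npy",d)
W=cloud("top",d).reshape(-1,3)
t=W[(W[:,2]>.125)&(W[:,2]<.14)&(W[:,0]>.55)&(W[:,0]<.72)&(W[:,1]>.1)&(W[:,1]<.27)]; print('stud top',*rect(t))
E
```

```text
[0.65405887 0.06510573 0.44628982]
stud [642.6 189.5] [51.8 12.2] 4.8
stud top [641.8 190.8] [49.7 13.1] 4.7
```

View pics/w4.png

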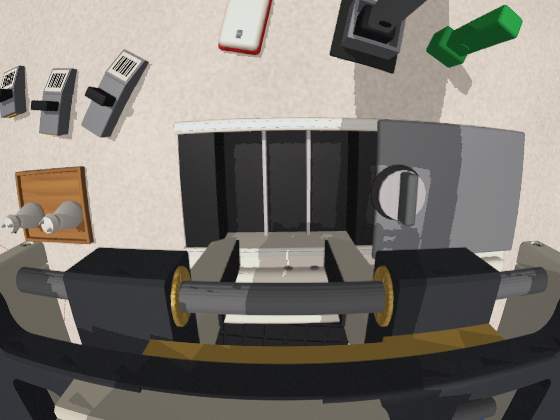

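The bay is now clear, with ribs at columns 265 and 309 and the stud at (408,198). The scanner stands in its cup at (380,20). I'll measure the ribs and bay floor.

```bash
python3 - <<'E'
from meas import *
c=np.load("w4c.npy",allow_pickle=True).item()
t=np.radians(5.0); A=np.array([[np.cos(t),np.sin(t)],[-np.sin(t),np.cos(t)]]); S=np.array([.6425,.1900])  # stud ref
for nm,W in (('wrist',fcloud(np.load("w4.npy"),c)),('top',cloud("top",np.load("top4.npy")))):
    W=W.reshape(-1,3); W=W[~np.isnan(W[:,0])]; L=(W[:,:2]-S)@A.T
    b=(abs(L[:,0])<.064)&(L[:,1]>-.2)&(L[:,1]<-.045)
    rib=b&(W[:,2]>.025)&(W[:,2]<.04); 
    for lo,hi in ((-.18,-.12),(-.12,-.06)):
        m=rib&(L[:,1]>lo)&(L[:,1]<hi)
        if m.sum()>5:
            k=np.polyfit(L[m,0],L[m,1],1); print(nm,'rib n',m.sum(),'y',np.median(L[m,1]).round(4),'slope deg',np.degrees(k[0]).round(2),'z',np.median(W[m,2]).round(4))
    fl=b&(W[:,2]>.005)&(W[:,2]<.02); print(nm,'floor',np.percentile(L[fl],[.5,99.5],axis=0).round(4).tolist(),np.median(W[fl,2]).round(4))
    rw=(abs(L[:,1]+.12)<.03)&(W[:,2]>.07)&(W[:,2]<.085)&(abs(L[:,0])<.1); xs=L[rw,0]; print(' front rim x',np.percentile(xs[xs<0],[1,99]).round(4), 'back',np.percentile(xs[xs>0],[1,99]).round(4) if (xs>0).any() else None)
E
```

```text
wrist rib n 367 y -0.1482 slope deg 0.53 z 0.0324
wrist rib n 347 y -0.0943 slope deg 0.06 z 0.0325
wrist floor [[-0.0633, -0.1994], [0.0635, -0.0457]] 0.0145
 front rim x [-0.0785 -0.0644] back [0.067  0.0913]
top rib n 56 y -0.1473 slope deg 0.33 z 0.0316
top rib n 13 y -0.0922 slope deg -4.09 z 0.0325
top floor [[-0.0524, -0.1971], [0.0627, -0.0457]] 0.0137
 front rim x [-0.0792 -0.0647] back [0.0654 0.0654]
```

```bash
cat > fins.py <<'E'
from meas import *
def fins(d):
    W=cloud("top",d).reshape(-1,3); m=(W[:,0]>.4)&(W[:,0]<.64)&(W[:,1]>-.46)&(W[:,1]<-.1)&(W[:,2]>.048)&(W[:,2]<.066)
    im=np.zeros(d.shape,np.uint8); im.reshape(-1)[m]=1
    k,l,s,c=cv2.connectedComponentsWithStats(im)
    for i in range(1,k):
        if s[i,4]>25: print(*rect(W[(l==i).reshape(-1)]),s[i,4])
O=np.array([.6534,.0697]); ty=np.radians(5.2); ex=np.array([np.cos(ty),np.sin(ty)]); ey=np.array([-ex[1],ex[0]])
def bay(x,y): return O+x*ex+y*ey
E
python3 - <<'E'
from fins import *
from plan import *
fins(np.load("top4.npy"))
plan([[pose(.5522,-.1785,.36,-27)],[pose(.5522,-.1785,.219,-27)]])
E
```

```text
[ 552.5 -179. ] [33.6 13.8] 62.7 71
[ 559.4 -279.1] [33.1 15. ] 83.6 70
[ 536.3 -385.3] [34.7 14.3] -78.6 72
{'x': 0.122, 'y': -0.238, 'z': 0.086, 'ax': -0.001, 'ay': -0.001, 'az': 2.126} rows>= 12
--
{'x': 0.0, 'y': 0.0, 'z': 0.141, 'ax': -0.0, 'ay': 0.0, 'az': 0.0} rows>= 3
--
```

>>> carry_out(
  targets=[
    {"hand": 50,"x": 0.122,"y": -0.238,"z": 0.086,"ax": 0,"ay": 0,"az": 1.2},
    {"hand": 50,"x": 0.122,"y": -0.238,"z": 0.086,"ax": 0,"ay": 0,"az": 1.2},
    {"hand": 50,"x": 0.122,"y": -0.238,"z": 0.086,"ax": 0,"ay": 0,"az": 1.2},
    {"hand": 50,"x": 0.122,"y": -0.238,"z": 0.086,"ax": 0,"ay": 0,"az": 1.2},
    {"hand": 50,"x": 0.122,"y": -0.238,"z": 0.086,"ax": 0,"ay": 0,"az": 1.2},
    {"hand": 50,"x": 0.122,"y": -0.238,"z": 0.086,"ax": 0,"ay": 0,"az": 1.2},
    {"hand": 50,"x": 0.122,"y": -0.238,"z": 0.086,"ax": 0,"ay": 0,"az": 1.2},
    {"hand": 50,"x": 0.122,"y": -0.238,"z": 0.086,"ax": 0,"ay": 0,"az": 1.2},
  ],
)

```text
t: 22.25
tool_pos: [0.5529, -0.1766, 0.3597]
orientation: [-1.656, -2.668, 0.0]
force: [-0.6, 0.0, -0.3]
opening: 0.0467
gripper_force: 0.0
```

>>> carry_out(
  targets=[
    {"hand": 50,"x": 0,"y": 0,"z": 0,"ax": 0,"ay": 0,"az": 0.926},
    {"hand": 50,"x": 0,"y": 0,"z": 0,"ax": 0,"ay": 0,"az": 0.926},
    {"hand": 50,"x": 0,"y": 0,"z": 0,"ax": 0,"ay": 0,"az": 0.926},
    {"hand": 50,"x": 0,"y": 0,"z": 0,"ax": 0,"ay": 0,"az": 0.926},
    {"hand": 50,"x": 0,"y": 0,"z": 0,"ax": 0,"ay": 0,"az": 0.926},
    {"hand": 50,"x": 0,"y": 0,"z": 0,"ax": 0,"ay": 0,"az": 0.926},
    {"hand": 50,"x": 0,"y": 0,"z": 0,"ax": 0,"ay": 0,"az": 0.926},
  ],
)

```text
t: 23.12
tool_pos: [0.5528, -0.1772, 0.3602]
orientation: [-2.671, -1.653, 0.001]
force: [-0.4, 0.1, 0.4]
opening: 0.0466
gripper_force: 0.0
```

```bash
python3 - <<'E'
from fins import *
from plan import *
q,r=cur();print(q)
c=camera_params("wrist"); im,d=read_camera("wrist"); W=fcloud(d,c).reshape(-1,3)
for nm,b in {'L':(.5,.6,-.23,-.13),'M':(.5,.6,-.32,-.24)}.items():
    f=W[(W[:,0]>b[0])&(W[:,0]<b[1])&(W[:,1]>b[2])&(W[:,1]<b[3])&(W[:,2]>.05)&(W[:,2]<.066)]; print(nm,*rect(f),np.percentile(f[:,2],90) if len(f) else 0)
plan([[pose(.5522,-.1785,.219,-27)]])
E
```

```text
[ 0.55282712 -0.17722851  0.36022421]
L [ 553.6 -179.9] [33.2 13.4] 63.2 0.059094336784117296
M [ 557.2 -264.7] [5.1 2.3] -5.1 0.05820678194879206
{'x': -0.001, 'y': 0.0, 'z': 0.141, 'ax': -0.0, 'ay': 0.0, 'az': 0.007} rows>= 3
--
```

>>> carry_out(
  targets=[
    {"hand": 50,"x": -0.0015,"y": 0.001,"z": 0.05,"ax": 0,"ay": 0,"az": 0},
    {"hand": 50,"x": -0.0015,"y": 0.001,"z": 0.1,"ax": 0,"ay": 0,"az": 0},
    {"hand": 50,"x": -0.0015,"y": 0.001,"z": 0.13,"ax": 0,"ay": 0,"az": 0},
    {"hand": 50,"x": -0.0015,"y": 0.001,"z": 0.141,"ax": 0,"ay": 0,"az": 0},
    {"hand": 50,"x": -0.0015,"y": 0.001,"z": 0.141,"ax": 0,"ay": 0,"az": 0},
    {"hand": 0,"x": -0.0015,"y": 0.001,"z": 0.141,"ax": 0,"ay": 0,"az": 0},
    {"hand": 0,"x": -0.0015,"y": 0.001,"z": 0.141,"ax": 0,"ay": 0,"az": 0},
    {"hand": 0,"x": -0.0015,"y": 0.001,"z": 0.141,"ax": 0,"ay": 0,"az": 0},
  ],
  newtons=35,
)

```text
t: 24.18
tool_pos: [0.5532, -0.1797, 0.2204]
orientation: [2.675, 1.645, 0.001]
force: [-0.1, -0.3, -0.0]
opening: 0.0212
gripper_force: 0.0
```

>>> carry_out(
  targets=[
    {"hand": 0,"x": 0,"y": 0,"z": 0,"ax": 0,"ay": 0,"az": 0},
    {"hand": 0,"x": 0,"y": 0,"z": 0,"ax": 0,"ay": 0,"az": 0},
    {"hand": 0,"x": 0,"y": 0,"z": -0.01,"ax": 0,"ay": 0,"az": 0},
    {"hand": 0,"x": 0,"y": 0,"z": -0.04,"ax": 0,"ay": 0,"az": 0},
    {"hand": 0,"x": 0,"y": 0,"z": -0.09,"ax": 0,"ay": 0,"az": 0},
    {"hand": 0,"x": 0,"y": 0,"z": -0.13,"ax": 0,"ay": 0,"az": 0},
    {"hand": 0,"x": 0,"y": 0,"z": -0.141,"ax": 0,"ay": 0,"az": 0},
    {"hand": 0,"x": 0,"y": 0,"z": -0.141,"ax": 0,"ay": 0,"az": 0},
  ],
)

```text
t: 25.18
tool_pos: [0.5529, -0.1795, 0.3601]
orientation: [2.676, 1.645, -0.0]
force: [1.5, -0.8, -2.9]
opening: 0.0139
gripper_force: 35.0
```

```bash
python3 - <<'E'
from fins import *
from plan import *
s=read_state();print(cur()[0],s['opening'],s['force'])
print(bay(.009,-.054),bay(.009,0),bay(.009,.054))
P=bay(.009,-.054)
plan([[pose(*P,.36,5.2)],[pose(*P,.242,5.2)]])
E
```

```text
[ 0.55286943 -0.17952772  0.36013612] 0.013929112110750706 [ 1.47431061 -0.78684788 -2.89421962]
[0.66725712 0.01673794] [0.66236296 0.07051569] [0.6574688  0.12429345]
{'x': 0.227, 'y': 0.013, 'z': 0.0, 'ax': -0.0, 'ay': 0.0, 'az': -0.559} rows>= 4
--
{'x': -0.0, 'y': 0.0, 'z': 0.118, 'ax': -0.0, 'ay': 0.0, 'az': -0.0} rows>= 2
--
```

>>> carry_out(
  targets=[
    {"hand": 0,"x": 0.04,"y": 0.002,"z": 0,"ax": 0,"ay": 0,"az": -0.1},
    {"hand": 0,"x": 0.09,"y": 0.005,"z": 0,"ax": 0,"ay": 0,"az": -0.22},
    {"hand": 0,"x": 0.14,"y": 0.008,"z": 0,"ax": 0,"ay": 0,"az": -0.34},
    {"hand": 0,"x": 0.19,"y": 0.011,"z": 0,"ax": 0,"ay": 0,"az": -0.46},
    {"hand": 0,"x": 0.227,"y": 0.013,"z": 0,"ax": 0,"ay": 0,"az": -0.559},
    {"hand": 0,"x": 0.227,"y": 0.013,"z": 0,"ax": 0,"ay": 0,"az": -0.559},
    {"hand": 0,"x": 0.227,"y": 0.013,"z": 0,"ax": 0,"ay": 0,"az": -0.559},
    {"hand": 0,"x": 0.227,"y": 0.013,"z": 0,"ax": 0,"ay": 0,"az": -0.559},
  ],
)

```text
t: 26.18
tool_pos: [0.6664, 0.016, 0.3592]
orientation: [-2.12, -2.317, 0.003]
force: [-0.2, 0.7, -2.7]
opening: 0.0134
gripper_force: 35.0
```

```bash
python3 - <<'E'
from fins import *
from plan import *
c=camera_params("wrist"); im,d=read_camera("wrist"); cv2.imwrite("pics/w5.png",im); W=fcloud(d,c).reshape(-1,3); W=W[~np.isnan(W[:,0])]
L=np.stack([(W[:,:2]-O)@ex,(W[:,:2]-O)@ey],1)
m=(abs(L[:,0])<.064)&(W[:,2]>.025)&(W[:,2]<.04)
for lo,hi in ((-.04,-.01),(.015,.04)):
    k=m&(L[:,1]>lo)&(L[:,1]<hi); print('rib',np.median(L[k,1]) if k.any() else None,k.sum())
print(cur()[0]); plan([[pose(*bay(.009,-.054),.237,5.2)]])
E
```

```text
rib -0.02717634936218431 631
rib 0.026533606951192702 616
[0.66653795 0.01597859 0.35959749]
{'x': 0.001, 'y': 0.001, 'z': 0.123, 'ax': -0.002, 'ay': 0.0, 'az': -0.002} rows>= 2
--
```

View pics/w5.png

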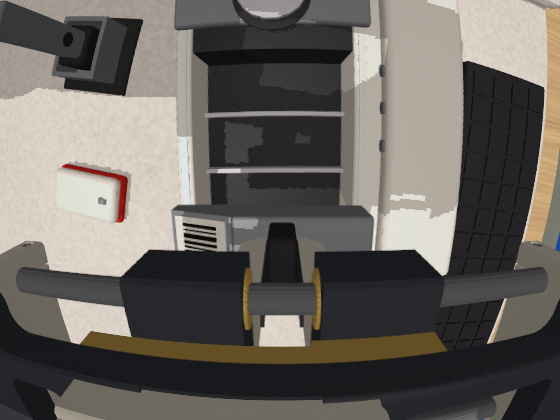

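The ribs sit at ±27 mm of my bay frame. The held tank lies level across rows 205–250, parallel to the lane. I'll lower it.

>>> carry_out(
  targets=[
    {"hand": 0,"x": 0.001,"y": 0.001,"z": 0.035,"ax": 0,"ay": 0,"az": 0},
    {"hand": 0,"x": 0.001,"y": 0.001,"z": 0.06,"ax": 0,"ay": 0,"az": 0},
    {"hand": 0,"x": 0.001,"y": 0.001,"z": 0.08,"ax": 0,"ay": 0,"az": 0},
    {"hand": 0,"x": 0.001,"y": 0.001,"z": 0.1,"ax": 0,"ay": 0,"az": 0},
    {"hand": 0,"x": 0.001,"y": 0.001,"z": 0.115,"ax": 0,"ay": 0,"az": 0},
    {"hand": 0,"x": 0.001,"y": 0.001,"z": 0.123,"ax": 0,"ay": 0,"az": 0},
    {"hand": 0,"x": 0.001,"y": 0.001,"z": 0.123,"ax": 0,"ay": 0,"az": 0},
  ],
)

```text
t: 27.1
tool_pos: [0.6677, 0.0182, 0.2367]
orientation: [-2.118, -2.319, 0.002]
force: [-1.4, -0.3, -2.3]
opening: 0.0136
gripper_force: 35.0
```

```bash
python3 - <<'E'
from plan import *
s=read_state();print(s['tool_pos'],s['force'],s['wrist_torque'])
E
```

```text
[0.66769595 0.01823414 0.23674257] [-1.35972132 -0.27757125 -2.29895717] [-0.05606733  0.06478592 -0.06748073]
```

>>> carry_out(
  targets=[
    {"hand": 0,"x": 0,"y": 0,"z": 0.002,"ax": 0,"ay": 0,"az": 0},
    {"hand": 0,"x": 0,"y": 0,"z": 0.002,"ax": 0,"ay": 0,"az": 0},
    {"hand": 40,"x": 0,"y": 0,"z": 0.002,"ax": 0,"ay": 0,"az": 0},
    {"hand": 40,"x": 0,"y": 0,"z": 0.002,"ax": 0,"ay": 0,"az": 0},
    {"hand": 40,"x": 0,"y": 0,"z": 0.002,"ax": 0,"ay": 0,"az": 0},
    {"hand": 40,"x": 0,"y": 0,"z": -0.03,"ax": 0,"ay": 0,"az": 0},
    {"hand": 40,"x": 0,"y": 0,"z": -0.08,"ax": 0,"ay": 0,"az": 0},
    {"hand": 40,"x": 0,"y": 0,"z": -0.123,"ax": 0,"ay": 0,"az": 0},
  ],
)

```text
t: 28.1
tool_pos: [0.6679, 0.0183, 0.3622]
orientation: [2.118, 2.319, 0.0]
force: [0.3, 0.3, -0.4]
opening: 0.0371
gripper_force: 0.0
```

```bash
python3 - <<'E'
from fins import *
from plan import *
p,d=read_camera("top"); fins(d)
W=cloud("top",d).reshape(-1,3); L=np.stack([(W[:,:2]-O)@ex,(W[:,:2]-O)@ey],1)
m=(abs(L[:,0])<.066)&(L[:,1]<-.03)&(L[:,1]>-.079)&(W[:,2]>.02)&(W[:,2]<.085); 
print(np.percentile(W[m,2],[5,50,95]) if m.any() else 0, *rect(np.c_[L[m],W[m,2]]))
print(cur()[0]); plan([[pose(.56,-.2793,.36,-5)]])
E
```

```text
[ 559.8 -278.7] [32.3 14.7] 84.5 69
[ 536.3 -385.5] [33.7 13.9] -78.6 70
[0.02673352 0.03604256 0.0735812 ] [-27.4 -44.6] [76.9 23.8] -2.2
[0.66921546 0.01818439 0.36992396]
{'x': -0.286, 'y': -0.136, 'z': 0.009, 'ax': 0.01, 'ay': 0.001, 'az': 0.178} rows>= 6
--
```

>>> carry_out(
  targets=[
    {"hand": 50,"x": -0.286,"y": -0.136,"z": 0,"ax": 0,"ay": 0,"az": 0.178},
    {"hand": 50,"x": -0.286,"y": -0.136,"z": 0,"ax": 0,"ay": 0,"az": 0.178},
    {"hand": 50,"x": -0.286,"y": -0.136,"z": 0,"ax": 0,"ay": 0,"az": 0.178},
    {"hand": 50,"x": -0.286,"y": -0.136,"z": 0,"ax": 0,"ay": 0,"az": 0.178},
    {"hand": 50,"x": -0.286,"y": -0.136,"z": 0,"ax": 0,"ay": 0,"az": 0.178},
    {"hand": 50,"x": -0.286,"y": -0.136,"z": 0,"ax": 0,"ay": 0,"az": 0.178},
    {"hand": 50,"x": -0.286,"y": -0.136,"z": 0,"ax": 0,"ay": 0,"az": 0.178},
    {"hand": 50,"x": -0.286,"y": -0.136,"z": 0,"ax": 0,"ay": 0,"az": 0.178},
  ],
)

```text
t: 29.15
tool_pos: [0.5589, -0.2776, 0.3604]
orientation: [-2.314, -2.124, 0.0]
force: [0.3, 0.3, -0.2]
opening: 0.047
gripper_force: 0.0
```

```bash
python3 - <<'E'
from fins import *
from plan import *
c=camera_params("wrist"); im,d=read_camera("wrist"); W=fcloud(d,c).reshape(-1,3); W=W[~np.isnan(W[:,0])]
b=(.51,.61,-.32,-.24)
f=W[(W[:,0]>b[0])&(W[:,0]<b[1])&(W[:,1]>b[2])&(W[:,1]<b[3])&(W[:,2]>.05)&(W[:,2]<.066)]; c,s,a=rect(f); print(c,s,a)
print(cur()[0]); plan([[pose(c[0]/1e3,c[1]/1e3,.2195,a-90 if a>0 else a+90)]])
E
```

```text
[ 560.4 -280.8] [34.2 13.5] 84.9
[ 0.55899461 -0.27744126  0.36037026]
{'x': -0.003, 'y': 0.002, 'z': 0.141, 'ax': -0.0, 'ay': 0.0, 'az': 0.004} rows>= 3
--
```

>>> carry_out(
  targets=[
    {"hand": 50,"x": -0.003,"y": 0.001,"z": 0.05,"ax": 0,"ay": 0,"az": 0},
    {"hand": 50,"x": -0.003,"y": 0.001,"z": 0.1,"ax": 0,"ay": 0,"az": 0},
    {"hand": 50,"x": -0.003,"y": 0.001,"z": 0.13,"ax": 0,"ay": 0,"az": 0},
    {"hand": 50,"x": -0.003,"y": 0.001,"z": 0.14,"ax": 0,"ay": 0,"az": 0},
    {"hand": 0,"x": -0.003,"y": 0.001,"z": 0.14,"ax": 0,"ay": 0,"az": 0},
    {"hand": 0,"x": -0.003,"y": 0.001,"z": 0.14,"ax": 0,"ay": 0,"az": 0},
    {"hand": 0,"x": -0.003,"y": 0.001,"z": 0.14,"ax": 0,"ay": 0,"az": 0},
    {"hand": 0,"x": -0.003,"y": 0.001,"z": 0.14,"ax": 0,"ay": 0,"az": 0},
  ],
  newtons=35,
)

```text
t: 30.2
tool_pos: [0.5594, -0.2823, 0.2217]
orientation: [2.315, 2.121, 0.0]
force: [-2.5, 0.7, 2.7]
opening: 0.0138
gripper_force: 35.0
```

>>> carry_out(
  targets=[
    {"hand": 0,"x": 0,"y": 0,"z": 0,"ax": 0,"ay": 0,"az": 0},
    {"hand": 0,"x": 0,"y": 0,"z": 0,"ax": 0,"ay": 0,"az": 0},
    {"hand": 0,"x": 0,"y": 0,"z": -0.01,"ax": 0,"ay": 0,"az": 0},
    {"hand": 0,"x": 0,"y": 0,"z": -0.04,"ax": 0,"ay": 0,"az": 0},
    {"hand": 0,"x": 0,"y": 0,"z": -0.09,"ax": 0,"ay": 0,"az": 0},
    {"hand": 0,"x": 0,"y": 0,"z": -0.13,"ax": 0,"ay": 0,"az": 0},
    {"hand": 0,"x": 0,"y": 0,"z": -0.14,"ax": 0,"ay": 0,"az": 0},
    {"hand": 0,"x": 0,"y": 0,"z": -0.14,"ax": 0,"ay": 0,"az": 0},
  ],
)

```text
t: 31.2
tool_pos: [0.559, -0.282, 0.3601]
orientation: [2.316, 2.122, -0.001]
force: [0.2, -0.8, -2.2]
opening: 0.0138
gripper_force: 35.0
```

```bash
python3 - <<'E'
from fins import *
from plan import *
s=read_state();print(cur()[0],s['opening'],s['force'])
P=bay(.009,0)
plan([[pose(*P,.36,5.2)],[pose(*P,.237,5.2)]])
E
```

```text
[ 0.55900151 -0.28195042  0.36010968] 0.013765026391054416 [ 0.24870203 -0.82344577 -2.15874117]
{'x': 0.36, 'y': 0.072, 'z': -0.0, 'ax': -0.0, 'ay': 0.0, 'az': -0.178} rows>= 6
--
{'x': 0.0, 'y': 0.0, 'z': 0.123, 'ax': -0.0, 'ay': 0.0, 'az': -0.0} rows>= 2
--
```

>>> carry_out(
  targets=[
    {"hand": 0,"x": 0.04,"y": 0.008,"z": 0,"ax": 0,"ay": 0,"az": -0.02},
    {"hand": 0,"x": 0.1,"y": 0.02,"z": 0,"ax": 0,"ay": 0,"az": -0.05},
    {"hand": 0,"x": 0.16,"y": 0.032,"z": 0,"ax": 0,"ay": 0,"az": -0.08},
    {"hand": 0,"x": 0.22,"y": 0.044,"z": 0,"ax": 0,"ay": 0,"az": -0.11},
    {"hand": 0,"x": 0.28,"y": 0.056,"z": 0,"ax": 0,"ay": 0,"az": -0.14},
    {"hand": 0,"x": 0.33,"y": 0.066,"z": 0,"ax": 0,"ay": 0,"az": -0.165},
    {"hand": 0,"x": 0.358,"y": 0.072,"z": 0,"ax": 0,"ay": 0,"az": -0.178},
    {"hand": 0,"x": 0.358,"y": 0.072,"z": 0,"ax": 0,"ay": 0,"az": -0.178},
  ],
)

```text
t: 32.2
tool_pos: [0.6615, 0.0707, 0.3566]
orientation: [-2.112, -2.32, 0.006]
force: [-0.0, -0.7, -1.0]
opening: 0.0136
gripper_force: 35.0
```

```bash
python3 - <<'E'
from fins import *
from plan import *
c=camera_params("wrist"); im,d=read_camera("wrist"); cv2.imwrite("pics/w6.png",im); W=fcloud(d,c).reshape(-1,3); W=W[~np.isnan(W[:,0])]
L=np.stack([(W[:,:2]-O)@ex,(W[:,:2]-O)@ey],1)
m=(abs(L[:,0])<.08)&(W[:,2]>.135)&(W[:,2]<.2)&(abs(L[:,1])<.04)
print(*rect(np.c_[L[m],W[m,2]]),np.percentile(W[m,2],[5,50,95]),np.percentile(L[m],[1,99],axis=0))
print(cur()[0]); plan([[pose(*bay(.009,-.0015),.2385,5.2)]])
E
```

```text
[0.9 7.3] [102.5  30.5] 0.5 [0.14588263 0.16481376 0.19371812] [[-0.04881183 -0.00603108]
 [ 0.04852746  0.02197996]]
[0.661386   0.06917493 0.35692948]
{'x': -0.0, 'y': 0.002, 'z': 0.118, 'ax': -0.005, 'ay': 0.0, 'az': 0.002} rows>= 2
--
```

View pics/w6.png

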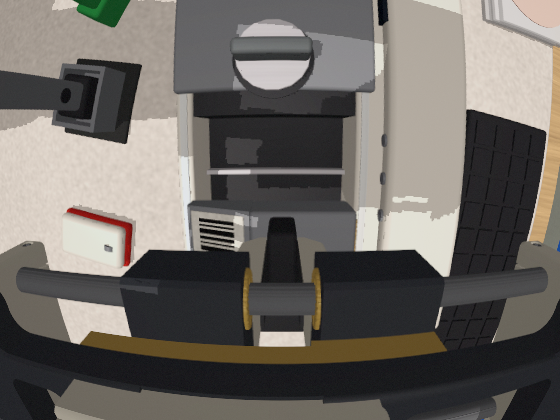

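The medium tank is aligned with the middle lane: its far edge is 22 mm off the lane centre, which puts it within 2 mm. I'll lower it.

>>> carry_out(
  targets=[
    {"hand": 0,"x": -0.0015,"y": 0,"z": 0.035,"ax": 0,"ay": 0,"az": 0},
    {"hand": 0,"x": -0.0015,"y": 0,"z": 0.06,"ax": 0,"ay": 0,"az": 0},
    {"hand": 0,"x": -0.0015,"y": 0,"z": 0.08,"ax": 0,"ay": 0,"az": 0},
    {"hand": 0,"x": -0.0015,"y": 0,"z": 0.1,"ax": 0,"ay": 0,"az": 0},
    {"hand": 0,"x": -0.0015,"y": 0,"z": 0.115,"ax": 0,"ay": 0,"az": 0},
    {"hand": 0,"x": -0.0015,"y": 0,"z": 0.121,"ax": 0,"ay": 0,"az": 0},
    {"hand": 0,"x": -0.0015,"y": 0,"z": 0.121,"ax": 0,"ay": 0,"az": 0},
  ],
)

```text
t: 33.12
tool_pos: [0.6622, 0.0669, 0.2392]
orientation: [-2.118, -2.32, 0.001]
force: [-0.4, -0.6, -1.4]
opening: 0.0138
gripper_force: 35.0
```

```bash
python3 - <<'E'
from plan import *
s=read_state();print(s['tool_pos'],s['force'],s['wrist_torque'])
E
```

```text
[0.66215181 0.06687602 0.23918246] [-0.36791099 -0.63639859 -1.37817371] [-0.06921337 -0.01021111 -0.00055158]
```

>>> carry_out(
  targets=[
    {"hand": 0,"x": 0,"y": 0,"z": 0.003,"ax": 0,"ay": 0,"az": 0},
    {"hand": 0,"x": 0,"y": 0,"z": 0.003,"ax": 0,"ay": 0,"az": 0},
    {"hand": 40,"x": 0,"y": 0,"z": 0.003,"ax": 0,"ay": 0,"az": 0},
    {"hand": 40,"x": 0,"y": 0,"z": 0.003,"ax": 0,"ay": 0,"az": 0},
    {"hand": 40,"x": 0,"y": 0,"z": 0.003,"ax": 0,"ay": 0,"az": 0},
    {"hand": 40,"x": 0,"y": 0,"z": -0.03,"ax": 0,"ay": 0,"az": 0},
    {"hand": 40,"x": 0,"y": 0,"z": -0.08,"ax": 0,"ay": 0,"az": 0},
    {"hand": 40,"x": 0,"y": 0,"z": -0.121,"ax": 0,"ay": 0,"az": 0},
  ],
)

```text
t: 34.12
tool_pos: [0.6622, 0.0669, 0.3624]
orientation: [2.118, 2.319, 0.001]
force: [1.3, -0.2, -0.2]
opening: 0.0373
gripper_force: 0.0
```

>>> carry_out(
  targets=[
    {"hand": 50,"x": 0,"y": 0,"z": 0,"ax": 0,"ay": 0,"az": 0},
    {"hand": 50,"x": 0,"y": 0,"z": 0,"ax": 0,"ay": 0,"az": 0},
  ],
)

```text
t: 34.38
tool_pos: [0.662, 0.0669, 0.3597]
orientation: [-2.118, -2.319, 0.001]
force: [0.4, 0.9, -0.1]
opening: 0.046
gripper_force: 0.0
```

```bash
python3 - <<'E'
from fins import *
from plan import *
p,d=read_camera("top"); fins(d)
print(cur()[0]); plan([[pose(.5368,-.387,.36,11)]])
E
```

```text
[ 536.1 -385. ] [34.  13.9] -79.0 71
[0.66170875 0.06685976 0.35859533]
{'x': -0.441, 'y': -0.165, 'z': -0.001, 'ax': -0.003, 'ay': -0.0, 'az': -0.101} rows>= 8
--
```

>>> carry_out(
  targets=[
    {"hand": 50,"x": -0.441,"y": -0.165,"z": 0,"ax": 0,"ay": 0,"az": -0.101},
    {"hand": 50,"x": -0.441,"y": -0.165,"z": 0,"ax": 0,"ay": 0,"az": -0.101},
    {"hand": 50,"x": -0.441,"y": -0.165,"z": 0,"ax": 0,"ay": 0,"az": -0.101},
    {"hand": 50,"x": -0.441,"y": -0.165,"z": 0,"ax": 0,"ay": 0,"az": -0.101},
    {"hand": 50,"x": -0.441,"y": -0.165,"z": 0,"ax": 0,"ay": 0,"az": -0.101},
    {"hand": 50,"x": -0.441,"y": -0.165,"z": 0,"ax": 0,"ay": 0,"az": -0.101},
    {"hand": 50,"x": -0.441,"y": -0.165,"z": 0,"ax": 0,"ay": 0,"az": -0.101},
    {"hand": 50,"x": -0.441,"y": -0.165,"z": 0,"ax": 0,"ay": 0,"az": -0.101},
  ],
)

```text
t: 35.42
tool_pos: [0.5358, -0.39, 0.3579]
orientation: [-2.0, -2.418, 0.001]
force: [0.3, 0.4, 0.5]
opening: 0.0469
gripper_force: 0.0
```

>>> carry_out(
  targets=[
    {"hand": 50,"x": 0,"y": 0,"z": 0,"ax": 0,"ay": 0,"az": 0},
    {"hand": 50,"x": 0,"y": 0,"z": 0,"ax": 0,"ay": 0,"az": 0},
    {"hand": 50,"x": 0,"y": 0,"z": 0,"ax": 0,"ay": 0,"az": 0},
  ],
)

```text
t: 35.8
tool_pos: [0.5382, -0.3859, 0.3598]
orientation: [-1.996, -2.424, 0.0]
force: [0.4, 0.3, 0.4]
opening: 0.0464
gripper_force: 0.0
```

```bash
python3 - <<'E'
from fins import *
from plan import *
c=camera_params("wrist"); im,d=read_camera("wrist"); W=fcloud(d,c).reshape(-1,3); W=W[~np.isnan(W[:,0])]
b=(.48,.59,-.44,-.34)
f=W[(W[:,0]>b[0])&(W[:,0]<b[1])&(W[:,1]>b[2])&(W[:,1]<b[3])&(W[:,2]>.05)&(W[:,2]<.066)]; c,s,a=rect(f); print(c,s,a)
print(cur()[0]); plan([[pose(c[0]/1e3,c[1]/1e3,.2195,a-90 if a>0 else a+90)]])
E
```

```text
[ 537.  -386.5] [33.2 13.6] -79.3
[ 0.53830344 -0.38592053  0.36005273]
{'x': -0.0, 'y': -0.001, 'z': 0.141, 'ax': -0.001, 'ay': -0.0, 'az': 0.007} rows>= 3
--
```

>>> carry_out(
  targets=[
    {"hand": 50,"x": 0,"y": -0.001,"z": 0.05,"ax": 0,"ay": 0,"az": 0},
    {"hand": 50,"x": 0,"y": -0.001,"z": 0.1,"ax": 0,"ay": 0,"az": 0},
    {"hand": 50,"x": 0,"y": -0.001,"z": 0.13,"ax": 0,"ay": 0,"az": 0},
    {"hand": 50,"x": 0,"y": -0.001,"z": 0.14,"ax": 0,"ay": 0,"az": 0},
    {"hand": 0,"x": 0,"y": -0.001,"z": 0.14,"ax": 0,"ay": 0,"az": 0},
    {"hand": 0,"x": 0,"y": -0.001,"z": 0.14,"ax": 0,"ay": 0,"az": 0},
    {"hand": 0,"x": 0,"y": -0.001,"z": 0.14,"ax": 0,"ay": 0,"az": 0},
    {"hand": 0,"x": 0,"y": -0.001,"z": 0.14,"ax": 0,"ay": 0,"az": 0},
  ],
  newtons=35,
)

```text
t: 36.85
tool_pos: [0.5371, -0.3878, 0.2218]
orientation: [1.998, 2.422, -0.001]
force: [-1.0, 0.2, 4.2]
opening: 0.0138
gripper_force: 35.0
```

>>> carry_out(
  targets=[
    {"hand": 0,"x": 0,"y": 0,"z": 0,"ax": 0,"ay": 0,"az": 0},
    {"hand": 0,"x": 0,"y": 0,"z": 0,"ax": 0,"ay": 0,"az": 0},
    {"hand": 0,"x": 0,"y": 0,"z": -0.01,"ax": 0,"ay": 0,"az": 0},
    {"hand": 0,"x": 0,"y": 0,"z": -0.04,"ax": 0,"ay": 0,"az": 0},
    {"hand": 0,"x": 0,"y": 0,"z": -0.09,"ax": 0,"ay": 0,"az": 0},
    {"hand": 0,"x": 0,"y": 0,"z": -0.13,"ax": 0,"ay": 0,"az": 0},
    {"hand": 0,"x": 0,"y": 0,"z": -0.14,"ax": 0,"ay": 0,"az": 0},
    {"hand": 0,"x": 0,"y": 0,"z": -0.14,"ax": 0,"ay": 0,"az": 0},
  ],
)

```text
t: 37.85
tool_pos: [0.5367, -0.3874, 0.3601]
orientation: [-1.999, -2.424, 0.001]
force: [0.0, -0.7, -1.6]
opening: 0.0139
gripper_force: 35.0
```

```bash
python3 - <<'E'
from fins import *
from plan import *
s=read_state();print(cur()[0],s['opening'],s['force'])
P=bay(.009,.054)
plan([[pose(*bay(.009,-.12),.36,5.2)],[pose(*P,.36,5.2)],[pose(*P,.238,5.2)]])
E
```

```text
[ 0.53672099 -0.38740183  0.3601323 ] 0.013917617274933814 [ 0.03143998 -0.68336127 -1.5561004 ]
{'x': 0.306, 'y': 0.198, 'z': -0.0, 'ax': -0.0, 'ay': 0.0, 'az': 0.101} rows>= 6
--
{'x': 0.174, 'y': 0.0, 'z': -0.0, 'ax': -0.0, 'ay': 0.0, 'az': -0.0} rows>= 3
--
{'x': 0.0, 'y': 0.0, 'z': 0.122, 'ax': -0.0, 'ay': 0.0, 'az': -0.0} rows>= 2
--
```

>>> carry_out(
  targets=[
    {"hand": 0,"x": 0.05,"y": 0.032,"z": 0,"ax": 0,"ay": 0,"az": 0.015},
    {"hand": 0,"x": 0.1,"y": 0.065,"z": 0,"ax": 0,"ay": 0,"az": 0.03},
    {"hand": 0,"x": 0.15,"y": 0.097,"z": 0,"ax": 0,"ay": 0,"az": 0.05},
    {"hand": 0,"x": 0.2,"y": 0.13,"z": 0,"ax": 0,"ay": 0,"az": 0.066},
    {"hand": 0,"x": 0.25,"y": 0.162,"z": 0,"ax": 0,"ay": 0,"az": 0.082},
    {"hand": 0,"x": 0.29,"y": 0.188,"z": 0,"ax": 0,"ay": 0,"az": 0.096},
    {"hand": 0,"x": 0.306,"y": 0.198,"z": 0,"ax": 0,"ay": 0,"az": 0.101},
    {"hand": 0,"x": 0.306,"y": 0.198,"z": 0,"ax": 0,"ay": 0,"az": 0.101},
  ],
)

```text
t: 38.85
tool_pos: [0.6726, -0.0485, 0.3578]
orientation: [-2.114, -2.32, 0.004]
force: [0.3, 0.0, -0.8]
opening: 0.0141
gripper_force: 35.0
```

>>> carry_out(
  targets=[
    {"hand": 0,"x": 0.045,"y": 0,"z": 0,"ax": 0,"ay": 0,"az": 0},
    {"hand": 0,"x": 0.09,"y": 0,"z": 0,"ax": 0,"ay": 0,"az": 0},
    {"hand": 0,"x": 0.135,"y": 0,"z": 0,"ax": 0,"ay": 0,"az": 0},
    {"hand": 0,"x": 0.16,"y": 0,"z": 0,"ax": 0,"ay": 0,"az": 0},
    {"hand": 0,"x": 0.173,"y": 0,"z": 0,"ax": 0,"ay": 0,"az": 0},
    {"hand": 0,"x": 0.173,"y": 0,"z": 0,"ax": 0,"ay": 0,"az": 0},
    {"hand": 0,"x": 0.173,"y": 0,"z": 0,"ax": 0,"ay": 0,"az": 0},
  ],
)

```text
t: 39.72
tool_pos: [0.6574, 0.1213, 0.3601]
orientation: [2.12, 2.318, -0.002]
force: [0.3, 0.8, -0.6]
opening: 0.0135
gripper_force: 35.0
```

```bash
python3 - <<'E'
from fins import *
from plan import *
c=camera_params("wrist"); im,d=read_camera("wrist"); W=fcloud(d,c).reshape(-1,3); W=W[~np.isnan(W[:,0])]
L=np.stack([(W[:,:2]-O)@ex,(W[:,:2]-O)@ey],1)
m=(abs(L[:,0])<.08)&(W[:,2]>.138)&(W[:,2]<.2)&(abs(L[:,1]-.054)<.04)
print(*rect(np.c_[L[m],W[m,2]]),np.percentile(L[m],[1,99],axis=0))
print(cur()[0]); plan([[pose(*bay(.009,.053),.2385,5.2)]])
E
```

```text
[ 2.2 57.6] [82.1 29.8] -0.1 [[-0.03745312  0.04422661]
 [ 0.04047168  0.07225596]]
[0.65742839 0.12135262 0.36015947]
{'x': 0.002, 'y': 0.0, 'z': 0.122, 'ax': -0.001, 'ay': 0.001, 'az': -0.002} rows>= 2
--
```

>>> carry_out(
  targets=[
    {"hand": 0,"x": 0.001,"y": 0,"z": 0.035,"ax": 0,"ay": 0,"az": 0},
    {"hand": 0,"x": 0.001,"y": 0,"z": 0.06,"ax": 0,"ay": 0,"az": 0},
    {"hand": 0,"x": 0.001,"y": 0,"z": 0.08,"ax": 0,"ay": 0,"az": 0},
    {"hand": 0,"x": 0.001,"y": 0,"z": 0.1,"ax": 0,"ay": 0,"az": 0},
    {"hand": 0,"x": 0.001,"y": 0,"z": 0.115,"ax": 0,"ay": 0,"az": 0},
    {"hand": 0,"x": 0.001,"y": 0,"z": 0.121,"ax": 0,"ay": 0,"az": 0},
    {"hand": 0,"x": 0.001,"y": 0,"z": 0.121,"ax": 0,"ay": 0,"az": 0},
  ],
)

```text
t: 40.65
tool_pos: [0.6571, 0.124, 0.2391]
orientation: [-2.118, -2.32, 0.001]
force: [0.6, -0.1, -1.7]
opening: 0.0136
gripper_force: 35.0
```

```bash
python3 - <<'E'
from plan import *
s=read_state();print(s['tool_pos'],s['force'],s['wrist_torque'])
E
```

```text
[0.65707552 0.123962   0.23910476] [ 0.58986589 -0.07176995 -1.67670075] [-0.11547075  0.09110915  0.01983262]
```

>>> carry_out(
  targets=[
    {"hand": 0,"x": 0,"y": 0,"z": 0.003,"ax": 0,"ay": 0,"az": 0},
    {"hand": 0,"x": 0,"y": 0,"z": 0.003,"ax": 0,"ay": 0,"az": 0},
    {"hand": 40,"x": 0,"y": 0,"z": 0.003,"ax": 0,"ay": 0,"az": 0},
    {"hand": 40,"x": 0,"y": 0,"z": 0.003,"ax": 0,"ay": 0,"az": 0},
    {"hand": 40,"x": 0,"y": 0,"z": 0.003,"ax": 0,"ay": 0,"az": 0},
    {"hand": 40,"x": 0,"y": 0,"z": -0.03,"ax": 0,"ay": 0,"az": 0},
    {"hand": 40,"x": 0,"y": 0,"z": -0.08,"ax": 0,"ay": 0,"az": 0},
    {"hand": 40,"x": 0,"y": 0,"z": -0.121,"ax": 0,"ay": 0,"az": 0},
  ],
)

```text
t: 41.65
tool_pos: [0.6572, 0.124, 0.3624]
orientation: [2.118, 2.319, 0.001]
force: [0.4, 0.2, 0.1]
opening: 0.0373
gripper_force: 0.0
```

>>> carry_out(
  targets=[
    {"hand": 50,"x": 0,"y": 0,"z": 0,"ax": 0,"ay": 0,"az": 0},
    {"hand": 50,"x": 0,"y": 0,"z": -0.04,"ax": 0,"ay": 0,"az": -0.18},
    {"hand": 50,"x": 0,"y": 0,"z": -0.06,"ax": 0,"ay": 0,"az": -0.36},
    {"hand": 50,"x": 0,"y": 0,"z": -0.06,"ax": 0,"ay": 0,"az": -0.54},
    {"hand": 50,"x": 0,"y": 0,"z": -0.06,"ax": 0,"ay": 0,"az": -0.72},
    {"hand": 50,"x": 0,"y": 0,"z": -0.06,"ax": 0,"ay": 0,"az": -0.9},
    {"hand": 50,"x": 0,"y": 0,"z": -0.06,"ax": 0,"ay": 0,"az": -1.08},
    {"hand": 50,"x": 0,"y": 0,"z": -0.06,"ax": 0,"ay": 0,"az": -1.08},
  ],
)

```text
t: 42.65
tool_pos: [0.657, 0.124, 0.4188]
orientation: [-0.626, -3.076, 0.001]
force: [0.1, 0.3, 0.0]
opening: 0.0464
gripper_force: 0.0
```

```bash
python3 - <<'E'
from fins import *
from plan import *
p,d=read_camera("scene"); cv2.imwrite("pics/s7.png",cv2.resize(p[190:400,210:450],(800,700))[:600])
print(cur()[0]); plan([[pose(.6425,.190,.40,95.2)]])
E
```

```text
[0.65700013 0.12395667 0.41904914]
{'x': 0.039, 'y': 0.055, 'z': 0.019, 'ax': -0.001, 'ay': -0.002, 'az': -0.495} rows>= 3
--
```

View pics/s7.png

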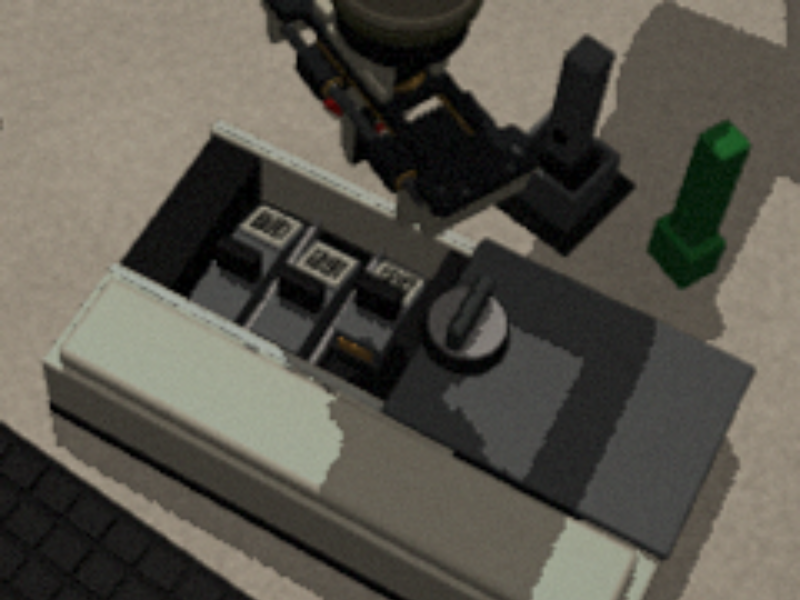

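All three tanks lie flat in their lanes (crop: 230,260; 300,290; 370,310) and the scanner stands in its cup. Next I'll shut the cover by the stud at (465,315).

>>> carry_out(
  targets=[
    {"hand": 50,"x": 0.02,"y": 0.027,"z": 0.01,"ax": 0,"ay": 0,"az": -0.16},
    {"hand": 50,"x": 0.039,"y": 0.055,"z": 0.019,"ax": 0,"ay": 0,"az": -0.33},
    {"hand": 50,"x": 0.039,"y": 0.055,"z": 0.019,"ax": 0,"ay": 0,"az": -0.495},
    {"hand": 50,"x": 0.039,"y": 0.055,"z": 0.019,"ax": 0,"ay": 0,"az": -0.495},
    {"hand": 50,"x": 0.039,"y": 0.055,"z": 0.019,"ax": 0,"ay": 0,"az": -0.495},
  ],
)

```text
t: 43.32
tool_pos: [0.6427, 0.1895, 0.4012]
orientation: [0.14, -3.138, 0.0]
force: [0.5, -0.3, -0.3]
opening: 0.0464
gripper_force: 0.0
```

```bash
python3 - <<'E'
from fins import *
from plan import *
print(cur()[0]); plan([[pose(.6425,.190,.2965,95.2)]]); print(bay(0,-.1))
E
```

```text
[0.6427375  0.18949198 0.40119998]
{'x': 0.0, 'y': 0.001, 'z': 0.105, 'ax': -0.0, 'ay': -0.0, 'az': -0.002} rows>= 2
--
[ 0.66246326 -0.02988844]
```

>>> carry_out(
  targets=[
    {"hand": 50,"x": 0,"y": 0,"z": 0.04,"ax": 0,"ay": 0,"az": 0},
    {"hand": 50,"x": 0,"y": 0,"z": 0.08,"ax": 0,"ay": 0,"az": 0},
    {"hand": 50,"x": 0,"y": 0,"z": 0.104,"ax": 0,"ay": 0,"az": 0},
    {"hand": 50,"x": 0,"y": 0,"z": 0.104,"ax": 0,"ay": 0,"az": 0},
    {"hand": 0,"x": 0,"y": 0,"z": 0.104,"ax": 0,"ay": 0,"az": 0},
    {"hand": 0,"x": 0,"y": 0,"z": 0.104,"ax": 0,"ay": 0,"az": 0},
    {"hand": 0,"x": 0,"y": 0,"z": 0.104,"ax": 0,"ay": 0,"az": 0},
    {"hand": 0,"x": 0,"y": 0,"z": 0.104,"ax": 0,"ay": 0,"az": 0},
  ],
  newtons=20,
)

```text
t: 44.32
tool_pos: [0.6427, 0.19, 0.2979]
orientation: [-0.149, 3.138, 0.0]
force: [0.2, -1.2, 2.8]
opening: 0.0119
gripper_force: 20.0
```

>>> carry_out(
  targets=[
    {"hand": 0,"x": 0,"y": -0.01,"z": 0,"ax": 0,"ay": 0,"az": 0},
    {"hand": 0,"x": 0,"y": -0.035,"z": 0,"ax": 0,"ay": 0,"az": 0},
    {"hand": 0,"x": 0,"y": -0.07,"z": 0,"ax": 0,"ay": 0,"az": 0},
    {"hand": 0,"x": 0,"y": -0.105,"z": 0,"ax": 0,"ay": 0,"az": 0},
    {"hand": 0,"x": 0,"y": -0.14,"z": 0,"ax": 0,"ay": 0,"az": 0},
    {"hand": 0,"x": 0,"y": -0.17,"z": 0,"ax": 0,"ay": 0,"az": 0},
    {"hand": 0,"x": 0,"y": -0.195,"z": 0,"ax": 0,"ay": 0,"az": 0},
    {"hand": 0,"x": 0,"y": -0.21,"z": 0,"ax": 0,"ay": 0,"az": 0},
  ],
)

```text
t: 45.32
tool_pos: [0.6626, -0.0208, 0.2978]
orientation: [-0.147, 3.138, -0.0]
force: [0.4, 3.5, 2.8]
opening: 0.0117
gripper_force: 20.0
```

>>> carry_out(
  targets=[
    {"hand": 0,"x": 0,"y": -0.004,"z": 0,"ax": 0,"ay": 0,"az": 0},
    {"hand": 0,"x": 0,"y": -0.008,"z": 0,"ax": 0,"ay": 0,"az": 0},
    {"hand": 0,"x": 0,"y": -0.0115,"z": 0,"ax": 0,"ay": 0,"az": 0},
    {"hand": 0,"x": 0,"y": -0.0115,"z": 0,"ax": 0,"ay": 0,"az": 0},
  ],
)

```text
t: 45.82
tool_pos: [0.6636, -0.0296, 0.2973]
orientation: [0.151, -3.138, -0.002]
force: [-0.8, 5.1, 3.0]
opening: 0.0119
gripper_force: 20.0
```

```bash
python3 - <<'E'
from fins import *
from plan import *
s=read_state(); print(cur()[0],s['force'],s['opening'],s['q'], (np.array(s['tool_pos'][:2])-O)@np.c_[ex,ey])
E
```

```text
[ 0.66359978 -0.02964692  0.29728939] [-0.78998466  5.08405885  2.96562375] 0.011904251754194364 [-1.22078839e-01  3.69568875e-01  1.40749179e+00  9.83032373e-04
  1.36508650e+00 -1.78894832e+00] [ 0.00115373 -0.09986248]
```

>>> carry_out(
  targets=[
    {"hand": 0,"x": 0,"y": -0.0015,"z": 0,"ax": 0,"ay": 0,"az": 0},
    {"hand": 0,"x": 0,"y": -0.003,"z": 0,"ax": 0,"ay": 0,"az": 0},
    {"hand": 0,"x": 0,"y": -0.003,"z": 0,"ax": 0,"ay": 0,"az": 0},
  ],
)

```text
t: 46.2
tool_pos: [0.6637, -0.0306, 0.297]
orientation: [0.152, -3.137, -0.007]
force: [-0.5, 13.6, 3.1]
opening: 0.0115
gripper_force: 20.0
```

```bash
python3 - <<'E'
from fins import *
s=read_state(); print(s['tool_pos'],s['force'],s['opening'], (np.array(s['tool_pos'][:2])-O)@np.c_[ex,ey])
E
```

```text
[ 0.66374658 -0.03061957  0.29703995] [-0.47154907 13.55316932  3.09824789] 0.011484938972852084 [ 0.00121177 -0.10084444]
```

The cover is at its end stop: force rises to 13.6 N with no further travel. Next I'll relax slightly, push the stud in and turn it.

>>> carry_out(
  targets=[
    {"hand": 0,"x": 0,"y": 0.002,"z": 0.004,"ax": 0,"ay": 0,"az": 0},
    {"hand": 0,"x": 0,"y": 0.002,"z": 0.008,"ax": 0,"ay": 0,"az": 0},
    {"hand": 0,"x": 0,"y": 0.002,"z": 0.012,"ax": 0,"ay": 0,"az": 0},
    {"hand": 0,"x": 0,"y": 0.002,"z": 0.015,"ax": 0,"ay": 0,"az": 0},
    {"hand": 0,"x": 0,"y": 0.002,"z": 0.017,"ax": 0,"ay": 0,"az": 0},
    {"hand": 0,"x": 0,"y": 0.002,"z": 0.017,"ax": 0,"ay": 0,"az": 0},
  ],
  newtons=30,
)

```text
t: 46.95
tool_pos: [0.6641, -0.0298, 0.285]
orientation: [-0.152, 3.136, 0.002]
force: [-12.9, 8.2, 29.7]
opening: 0.0117
gripper_force: 30.0
```

```bash
python3 - <<'E'
from fins import *
s=read_state(); print(s['tool_pos'],s['force'],s['opening'],s['q'][5])
E
```

```text
[ 0.66408743 -0.02982237  0.28504055] [-12.86526125   8.17486671  29.65036764] 0.011695788727067528 -1.7903145133278442
```

>>> carry_out(
  targets=[
    {"hand": 0,"x": 0,"y": 0,"z": -0.001,"ax": 0,"ay": 0,"az": 0.12},
    {"hand": 0,"x": 0,"y": 0,"z": -0.001,"ax": 0,"ay": 0,"az": 0.3},
    {"hand": 0,"x": 0,"y": 0,"z": -0.001,"ax": 0,"ay": 0,"az": 0.48},
    {"hand": 0,"x": 0,"y": 0,"z": -0.001,"ax": 0,"ay": 0,"az": 0.66},
    {"hand": 0,"x": 0,"y": 0,"z": -0.001,"ax": 0,"ay": 0,"az": 0.84},
    {"hand": 0,"x": 0,"y": 0,"z": -0.001,"ax": 0,"ay": 0,"az": 1.0},
    {"hand": 0,"x": 0,"y": 0,"z": -0.001,"ax": 0,"ay": 0,"az": 1.16},
    {"hand": 0,"x": 0,"y": 0,"z": -0.001,"ax": 0,"ay": 0,"az": 1.2},
  ],
)

```text
t: 47.95
tool_pos: [0.6637, -0.0306, 0.2851]
orientation: [1.651, 2.672, 0.001]
force: [-12.8, 5.1, 25.6]
opening: 0.0119
gripper_force: 30.0
```

>>> carry_out(
  targets=[
    {"hand": 0,"x": 0,"y": 0,"z": 0,"ax": 0,"ay": 0,"az": 0.06},
    {"hand": 0,"x": 0,"y": 0,"z": 0,"ax": 0,"ay": 0,"az": 0.12},
    {"hand": 0,"x": 0,"y": 0,"z": 0,"ax": 0,"ay": 0,"az": 0.14},
    {"hand": 0,"x": 0,"y": 0,"z": 0,"ax": 0,"ay": 0,"az": 0.14},
  ],
)

```text
t: 48.45
tool_pos: [0.6636, -0.0306, 0.2851]
orientation: [1.83, 2.553, 0.0]
force: [-13.1, 6.0, 26.4]
opening: 0.012
gripper_force: 30.0
```

```bash
python3 - <<'E'
from fins import *
s=read_state(); print(s['tool_pos'],s['force'],s['wrist_torque'],s['opening'],s['q'])
E
```

```text
[ 0.66361925 -0.03062412  0.2850839 ] [-13.07096391   6.02584145  26.44855043] [ 0.8453342   2.57625805 -0.00933628] 0.012008964134466296 [-1.23302985e-01  3.80016786e-01  1.41751592e+00  1.47164067e-04
  1.34381615e+00 -4.50087624e-01]
```

>>> carry_out(
  targets=[
    {"hand": 0,"x": 0,"y": 0,"z": -0.003,"ax": 0,"ay": 0,"az": 0},
    {"hand": 50,"x": 0,"y": 0,"z": -0.003,"ax": 0,"ay": 0,"az": 0},
    {"hand": 50,"x": 0,"y": 0,"z": -0.003,"ax": 0,"ay": 0,"az": 0},
    {"hand": 50,"x": 0,"y": 0,"z": -0.003,"ax": 0,"ay": 0,"az": 0},
    {"hand": 50,"x": 0,"y": 0,"z": -0.03,"ax": 0,"ay": 0,"az": 0},
    {"hand": 50,"x": 0,"y": 0,"z": -0.08,"ax": 0,"ay": 0,"az": 0},
    {"hand": 50,"x": 0,"y": 0,"z": -0.13,"ax": 0,"ay": 0,"az": 0},
    {"hand": 50,"x": 0,"y": 0,"z": -0.16,"ax": 0,"ay": 0,"az": 0},
  ],
)

```text
t: 49.45
tool_pos: [0.6637, -0.0314, 0.4441]
orientation: [1.83, 2.551, 0.0]
force: [0.7, 0.7, 0.2]
opening: 0.0467
gripper_force: 0.0
```

>>> carry_out(
  targets=[
    {"hand": 50,"x": -0.06,"y": -0.05,"z": 0,"ax": 0,"ay": 0,"az": 0},
    {"hand": 50,"x": -0.1,"y": -0.1,"z": 0,"ax": 0,"ay": 0,"az": 0},
    {"hand": 50,"x": -0.15,"y": -0.14,"z": 0,"ax": 0,"ay": 0,"az": 0},
    {"hand": 50,"x": -0.2,"y": -0.16,"z": 0,"ax": 0,"ay": 0,"az": 0},
    {"hand": 50,"x": -0.2,"y": -0.16,"z": 0,"ax": 0,"ay": 0,"az": 0},
    {"hand": 50,"x": -0.2,"y": -0.16,"z": 0,"ax": 0,"ay": 0,"az": 0},
  ],
)

```text
t: 50.2
tool_pos: [0.576, -0.2725, 0.4406]
orientation: [-1.832, -2.55, 0.001]
force: [0.6, 0.6, -0.3]
opening: 0.0466
gripper_force: 0.0
```

```bash
python3 - <<'E'
from fins import *
for n in ("top","scene"):
    p,d=read_camera(n); cv2.imwrite(f"pics/{n}9.png",p)
    W=cloud(n,d).reshape(-1,3)
    t=W[(W[:,2]>.118)&(W[:,2]<.14)&(W[:,0]>.6)&(W[:,0]<.72)&(W[:,1]>-.08)&(W[:,1]<.03)]; print(n,'stud',*rect(t),np.median(t[:,2]))
    t=W[(W[:,2]>.17)&(W[:,2]<.185)&(W[:,0]>.4)&(W[:,0]<.5)&(W[:,1]>.12)&(W[:,1]<.21)]; print('scanner',*rect(t),np.median(t[:,2]))
    W9=W
E
```

```text
top stud [662.6 -29.3] [51.3 12.6] -71.0 0.12792634874418307
scanner [442.9 162.5] [28.3 27.9] -13.5 0.17474930277824097
scene stud [662.  -25.6] [51.6 15. ] -70.0 0.126691635222268
scanner [441.9 165.5] [31.2 27.8] -7.1 0.1757786193264692
```

View pics/scene9.png

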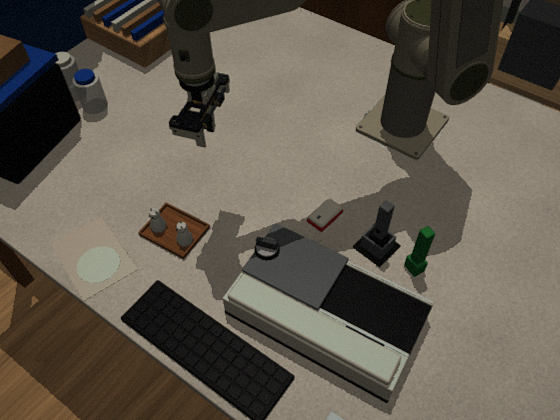

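The cover is shut. The stud at (267,245) has turned 76° and sits about 6 mm down, so it's locked. The scanner is in its cup at (380,235), and the figures and mouse haven't moved.

```bash
python3 -c "
from plant import robot; print(robot.close_job())"
```

```text
the job is handed in; nothing more can be done
None
```

I scanned the tanks large, medium, then small, returned the scanner to its cup, laid all three tanks flat in the bay, then shut the cover and locked its stud; the job is handed in, but the scanner gives no signal, so I judged each scan from its position and hold time.

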